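# Load the batteries and hold the cover over the device

## Task

Stand the round cell and the block battery upright in the pockets of the white base that match their shapes, fully home, and let go of them. Then pick up the aluminium cover by its heat sink, carry it over the parts rack without bumping the rack, and hold it about 10 mm above the base's top face, level, its edges lined up with the base's edges and touching neither base nor batteries, so that I can connect the leads. Finish while still holding the cover there, keep clear of the rack, and leave everything else on the table where it is.

Things in the scene. Friction and masses are not known exactly. Their poses are not given: they have to be found in the camera images.
- base_top (a point): Centre of the flat top face of the device's base: a white plastic block 132 x 84 mm, 32 mm tall, fixed to the table. x runs along its 132 mm length, y along its 84 mm width, z up; the face is 32 mm above the table. On its +x end sits a small circuit board whose parts rise at most 10 mm over the top face.
- pocket_round (a point): Centre of the mouth, level with the base's top face, of the round pocket: 29 mm across, 22 mm deep, at x = -36 mm from base_top. It takes the round cell with 1.5 mm of play all round.
- pocket_slot (a point): Centre of the mouth, level with the base's top face, of the rectangular pocket: 29.5 mm along the base's x by 20.5 mm along its y, 22 mm deep, at x = +12 mm from base_top. It takes the block battery with 1.5 mm of play all round. Same axes as base_top.
- cell_mid (a point): Centre (24 mm above its foot) of the round battery cell, a black cylinder 26 mm across and 48 mm tall with a steel top, standing upright on the table; z points up its axis. About 70 g.
- block_mid (a point): Centre (24 mm above its foot) of the block battery, a black box 26.5 mm along x, 17.5 mm along y and 48 mm tall (z) with a steel top, standing upright on the table. Either way round fits. About 50 g.
- cover_grip (a point): Centre of the dark finned heat sink on top of the device's cover: a bar 50 mm along x, 22 mm along y, 30 mm tall, the place to grip. The cover is a bare aluminium shell, open below, 132 mm along x, 84 mm along y, 36 mm tall, walls and top 3 mm; this point is 51 mm above its lower rim and 15 mm above its flat top. z up. It stands on its rim on the table, about 220 g, and has the same outline as the base; either way round fits.
- rack: Rack of small parts, fixed to the table between the cover and the base: grey, 300 mm along x, 46 mm along y (50 mm with its drawer knobs), 85 mm tall, its contents no higher than 85 mm. Origin at the centre of its underside.
- base: The same base, origin at the centre of its underside.
- cell: The round cell, origin at the centre of its foot.
- block: The block battery, origin at the centre of its foot.
- cover: The cover, origin at the centre of its lower rim's plane.
- tube: Bystander: cardboard tube standing upright, 42 mm across, 100 mm tall. Origin at the centre of its foot.
- tape: Bystander: roll of black tape lying flat, 68 mm across, 18 mm tall. Origin at the centre of its underside.
- tin: Bystander: closed flat steel tin, 64 x 97 x 25 mm. Origin at the centre of its underside.
- meter: Bystander: black hand meter with a dial, lying, 130 x 72 x 37 mm. Origin at the centre of its underside.
- screwdriver: Bystander: screwdriver lying flat, 160 mm long.
- spare_board: Bystander: green circuit board lying flat, 90 x 60 mm, 15 mm tall.
- pliers: Bystander: pliers with dark grips lying flat, about 130 mm long.

How it is judged (in metres and radians):
On the way, in this order (a step that is already met when the one before it is completed fails the run):
1. both batteries stand fully home in their matching pockets and have been let go, the cover not yet picked up (horizontal distance between cell_mid and pocket_round below 0.004 m and z of cell_mid in the frame of base_top between -0.003 and 0.006 m and angle between each of cell_mid, block_mid's own z axis and vertical below 0.12 rad and horizontal distance between block_mid and pocket_slot below 0.004 m and z of block_mid in the frame of base_top between -0.003 and 0.006 m and contact force between each of cell, block and the fingers below 0.05 N and distance of cover_grip from where it was at the start of the episode below 0.03 m), for 0.2 s.
2. the cover is off the table, in the gripper (height (world z) of cover_grip above 0.071 m and contact force between cover and the fingers above 1 N), for 0.1 s.
At the end, for the whole second after the job is handed in: Batteries upright, fully home in their own pockets (4 mm), not held. Cover still in the gripper, rim 3 to 20 mm above the base's top, centred within 7 mm, lined up within 0.08 rad either way round, level within 0.07 rad, touching no base, battery, rack or tube (horizontal distance between cell_mid and pocket_round below 0.004 m and z of cell_mid in the frame of base_top between -0.003 and 0.006 m and angle between each of cell_mid, block_mid's own z axis and vertical below 0.12 rad and horizontal distance between block_mid and pocket_slot below 0.004 m and z of block_mid in the frame of base_top between -0.003 and 0.006 m and contact force between each of cell, block and the fingers below 0.05 N and horizontal distance between cover_grip and base_top below 0.007 m and z of cover_grip in the frame of base_top between 0.054 and 0.071 m and angle between the x axis of cover_grip and the x axis of base_top, either way round below 0.08 rad and angle between cover_grip's own z axis and vertical below 0.07 rad and contact force between cover and base below 0.05 N and contact force between cover and cell below 0.05 N and contact force between cover and block below 0.05 N and contact force between cover and rack below 0.05 N and contact force between cover and tube below 0.05 N and contact force between cover and the fingers above 1 N and linear speed of cover below 0.02 m/s and angular speed of cover below 0.2 rad/s); the arm keeps its last pose, push and grip.
It fails at once if the cover, a battery or the robot bumps the rack (over 1 N) (contact force between any of cover, cell, block, the arm, the fingers and rack above 1 N).
It fails at once if a bystander is moved by more than 20 mm (distance of any of tube, tape, tin, meter, screwdriver, spare_board, pliers from where it was at the start of the episode above 0.02 m).
It also fails if it takes over 72 s, if anything falls off the work surface, if the arm or the gripper's body presses on something with over 40 N, if the wrist force passes 120 N, or if a joint passes its speed limit or range.

## Robot

A 6-joint arm with a two-finger parallel gripper is mounted at the origin on the work surface. World frame = base frame: x ahead of the robot, y to its left, z up, the work surface at z = 0. Lengths are in mm, angles in rad, forces in N, time in s.
With the tool pointing down it reaches from about 325 to 750 mm from the base axis. Payload 7.6 kg.
Tool frame: the origin (TCP) lies at the very end of the fingers, on their centre line; the grasp point (between the pads) lies 19 mm behind it; z points along the fingers, y is the direction in which the jaws open and shut (so a half turn about z gives the same grasp; the last joint's range is limited). The gripper opens to 85 mm and grips with 20 to 120 N. Pads are 22 mm wide; open, the fingers measure 114 mm over their backs; the gripper's body (76 mm by 85 mm) begins 54 mm behind the grasp point. The pads swing forward as they close: fully open they stand 13 mm farther back than shut.
Start: joints at [1.276, 0.052, 1.401, -0, 1.689, -0.07], TCP at [117.01, 511.815, 231.323] pointing down, gripper open.
Joint ranges: [-2.9, 2.9], [-0.91, 2.17], [0.12, 2.37], [-1.06, 4.2], [0.26, 2.73], [-2.93, 2.93]. Speed limits (rad/s): [2.57, 2.57, 3.01, 3.14, 3.14, 3.14].

## Interface

Orientations are given as a rotation vector (axis times angle).
In Python, from bench import monitor, optics, workorder gives the robot as it stands.
- The arm moves only by the tool drive_tool, never from a script. Its argument "series" is one flat list of numbers, 5 for each row, row after row: the shift along the world's x, y, z as a fraction of full scale, then the turn about the world's z as a fraction of full scale, then the opening, from -1 (shut) to 1 (fully open). In form: [dx, dy, dz, twist, hand, dx, dy, dz, twist, hand, ...]. A call has 1 to 20 rows; each row shifts and turns the pose as measured when the row begins; what a row does not reach is not made up. Full scale, the value 1, is 0.12 m for a shift and 90 degrees for a turn. A row lasts 1/10 s, in which the tool goes at most 50 mm and 8.59 degrees, less where a joint would pass 70% of its speed; a pose out of reach is approached as far as the arm can. A call with a number of a shift or a turn outside -1 to 1 is refused whole. A call with a gripper value outside its range is refused whole. The fingers move at their own pace and stop on an object; "newtons" is the grip in N (left out, the last holds). Time passes only in rows, so rows that do not move let the fingers close. It gives the time, the measured TCP pose, the force and the opening at its end, in the units of the state.
- monitor.read_state(): the state, without advancing time (a new reading comes with each control period).
- optics.snapshot(name): name is "scene" or "top" or "wrist"; returns a dict with "frame" (480x640x3 uint8, blue, green, red), "range_z" (480x640 float32, mm along the optical axis (not along the pixel's ray), 0 where there is no reading), "fovy" (degrees; the focal length in pixels is half the picture's height over the tangent of half this angle, whatever the lens; pixels are square), "cx", "cy" (the principal point, pixels), "origin" and "attitude" of the camera in the world; the wrist camera has in their place "hand_eye" (4x4, takes a point from camera to tool coordinates, whose origin is the TCP and whose axes are the flange's). Camera axes: x right, y up, looking along -z (the intrinsics and any distortion apply to the point x, -y, -z); pixel columns grow to the right and rows downward; lengths in mm; the calibration is good to about 2 mm. A picture is of the moment at which its call begins: read the wrist's pose just before it.
- workorder.close_job(): hands the job in, once; it reports no verdict.
The state is a dict: "clock": time; "q": joint angles; "qd": joint speeds; "joint_torque": joint torques, N m; "eef_pos": TCP position; "eef_rot": TCP orientation; "ft_force": force on the tool from outside, world axes, zero at the start; "wrist_torque": the same for the moment, N m; "grip_width": opening from 0.0 (shut) to 1.0 (fully open).
Only numpy, scipy, OpenCV 4.12 (cv2) and the standard library are available. Lean on these libraries where they do the work, as an engineer would, in place of code of your own. Each camera call takes 0.05 s, during which the arm holds its last target.

## Working session

There is one attempt and no reset: what is moved stays moved. The work goes in short steps, Python scripts to look and compute and a tool call to move; the robot and the scene stay as the last step left them, time stands still between calls to the robot, and variables do not carry over. Pictures are saved under pics/ and viewed, and the job is handed in when it is done.

Besides the shell and the picture viewer there is one more tool, called after "Call:" in YAML: its name, and indented under it one key for each argument. drive_tool: Moves the arm, as the interface text tells. Its arguments: {"type":"object","properties":{"series":{"type":"array","items":{"type":"number"}},"newtons":{"type":"number"}},"required":["series"]}

```bash
mkdir -p pics; ls; python3 - <<'E'
from bench import monitor, optics
import cv2, numpy as np
s=monitor.read_state(); print(s)
for n in ["scene","top","wrist"]:
    d=optics.snapshot(n); cv2.imwrite(f"pics/{n}0.png",d["frame"]); np.savez(f"pics/{n}0.npz",**d)
    print(n,{k:v for k,v in d.items() if k not in("frame","range_z")})
E
```

```text
pics
{'clock': 0.0, 'q': array([ 1.27569597e+00,  5.28636655e-02,  1.40170048e+00, -1.45772895e-05,
        1.68854734e+00, -7.02750530e-02]), 'qd': array([-0.00020044, -0.00172468, -0.00046677, -0.00118224, -0.00131444,
       -0.00025962]), 'joint_torque': array([ 2.74738786e-04, -3.81663465e+01, -3.60193026e+01, -1.54893955e-04,
        6.22677006e-03, -5.41914417e-06]), 'eef_pos': array([116.92943561, 511.52859906, 230.47056465]), 'eef_rot': array([-3.52384651e-01, -3.12150280e+00,  2.35000742e-03]), 'ft_force': array([-0.32590907,  0.7444914 , -0.73676301]), 'wrist_torque': array([0.01555349, 0.04371112, 0.02526668]), 'grip_width': 1.0013708723926817}
scene {'fovy': 43.225165632737756, 'cx': 320.8125526197782, 'cy': 237.5117993225509, 'origin': array([1015.4885282 ,  905.83828591,  724.38426468]), 'attitude': array([0.32741872, 1.27034254, 2.37162095])}
top {'fovy': 53.48513881592507, 'cx': 319.9857881662721, 'cy': 240.74467200359734, 'origin': array([ 371.31449393,   42.57600395, 1059.64041615]), 'attitude': array([ 0.1409783 , -0.13230988, -1.56882421])}
wrist {'fovy': 71.27973903677504, 'cx': 320.92384139158924, 'cy': 239.07358523447436, 'hand_eye': array([[-1.22472041e-03,  9.61352382e-01,  2.75318176e-01,
         7.05772741e+01],
       [ 9.99999235e-01,  1.22570108e-03,  1.68491665e-04,
         1.64814387e-01],
       [-1.75477923e-04,  2.75318171e-01, -9.61353147e-01,
        -1.42648661e+02],
       [ 0.00000000e+00,  0.00000000e+00,  0.00000000e+00,
         1.00000000e+00]])}
```

View pics/top0.png

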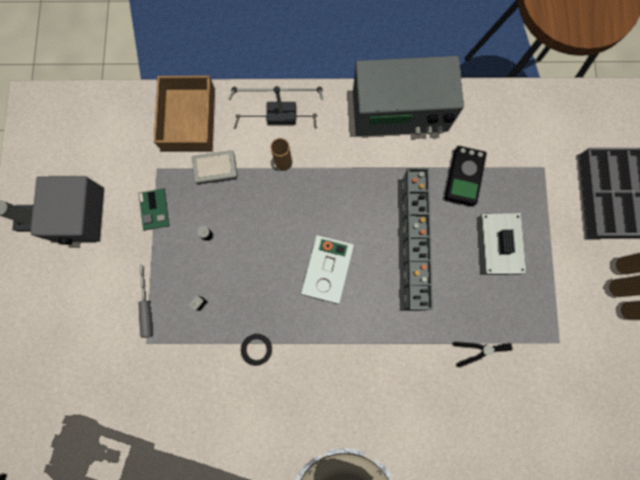

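View pics/scene0.png

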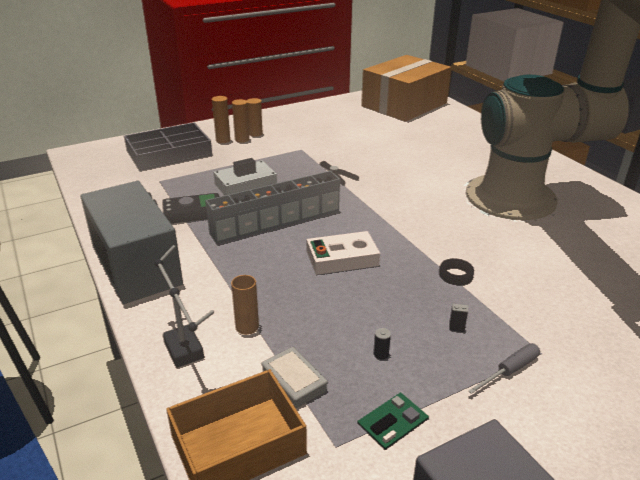

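View pics/wrist0.png

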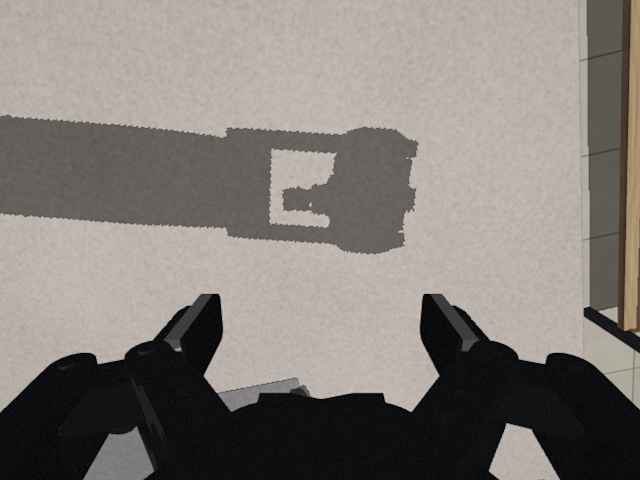

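```bash
cat > h.py <<'E'
import numpy as np, cv2
from scipy.spatial.transform import Rotation as R
def cam(n,k=0):
    d=dict(np.load(f"pics/{n}{k}.npz")); d={a:(b if b.ndim else float(b)) for a,b in d.items()}
    d["f"]=240/np.tan(np.radians(d["fovy"]/2)); return d
def pose(d,st=None):
    if "origin" in d: return R.from_rotvec(d["attitude"]).as_matrix(), d["origin"]
    T=R.from_rotvec(st[1]).as_matrix(); H=d["hand_eye"]
    return T@H[:3,:3], T@H[:3,3]+st[0]
def plane(d,uv,z,st=None):
    M,o=pose(d,st); uv=np.atleast_2d(uv).astype(float)
    r=np.c_[(uv[:,0]-d["cx"])/d["f"],-(uv[:,1]-d["cy"])/d["f"],-np.ones(len(uv))]@M.T
    return o+r*((z-o[2])/r[:,2])[:,None]
def cloud(d,st=None):
    M,o=pose(d,st); v,u=np.mgrid[0:480,0:640]; Z=d["range_z"]
    p=np.stack([(u-d["cx"])/d["f"]*Z,-(v-d["cy"])/d["f"]*Z,-Z],-1)
    P=p@M.T+o; P[Z<=0]=np.nan; return P
def proj(d,P,st=None):
    M,o=pose(d,st); p=(np.atleast_2d(P)-o)@M
    return np.c_[d["cx"]+d["f"]*p[:,0]/-p[:,2], d["cy"]-d["f"]*p[:,1]/-p[:,2]]
E
python3 - <<'E'
from h import *
d=cam("top"); P=cloud(d)
print(R.from_rotvec(d["attitude"]).as_matrix())
for n,u,v in [("cell",204,233),("block",198,303),("base",328,270),("rack",416,240),("cover",503,242),("coverplate",490,225),("mat",300,200),("tube",281,160),("tbl",150,400)]:
    print(n,P[v,u].round(1), P[v-2:v+3,u-2:u+3,2].round(0).ravel())
print(proj(d,[[117,511,230],[0,0,0]]))
im=d["frame"]
cv2.imwrite("pics/top_a.png",cv2.resize(im[190:330,140:360],None,fx=3.6,fy=3.6,interpolation=cv2.INTER_CUBIC))
cv2.imwrite("pics/top_b.png",cv2.resize(im[150:330,380:540],None,fx=3.3,fy=3.3,interpolation=cv2.INTER_CUBIC))
E
```

```text
[[-0.00186329  0.98490361 -0.17309362]
 [-0.99998205 -0.0028208  -0.00528592]
 [-0.00569438  0.17308067  0.98489119]]
cell [566.2 298.3  51.4] [48. 50. 50. 49. 48. 51. 50. 48. 46. 46. 51. 49. 51. 45. 48. 47. 50. 50.
 45. 44. 45. 47. 47. 49. 46.]
block [416.4 305.8  47.9] [49. 48. 50. 47. 48. 48. 50. 47. 47. 44. 47. 47. 48. 47. 48. 51. 48. 45.
 47. 40. 47. 49. 48. 40. 36.]
base [487.6  30.8  30.9] [10. 12. 11. 10. 11.  8. 10.  7.  9.  9. 30. 30. 31. 13. 11. 30. 30. 34.
 34. 30. 32. 36. 34. 32. 30.]
rack [ 547.  -155.4   65.7] [69. 67. 71. 68. 68. 64. 64. 65. 66. 63. 68. 67. 66. 64. 65. 66. 67. 67.
 66. 63. 65. 67. 64. 62. 65.]
cover [ 542.7 -340.    62.7] [56. 58. 63. 67. 59. 52. 57. 66. 67. 58. 53. 58. 63. 66. 57. 53. 57. 62.
 68. 57. 52. 56. 65. 71. 56.]
coverplate [ 585.2 -324.4   35.9] [36. 37. 37. 34. 33. 35. 36. 34. 39. 35. 33. 33. 36. 37. 39. 35. 37. 39.
 35. 36. 36. 39. 36. 35. 35.]
mat [651.8  93.8   2.7] [ 2.  1. -1. -0.  2.  2. -2. -0. -1.  4.  0.  4.  3.  4.  1.  1.  0.  2.
  2.  2.  2.  2. -0.  0. -0.]
tube [723.4 132.3  71.2] [86. 86. 83. 81. 83. 76. 79. 80. 76. 77. 69. 74. 71. 69. 71. 65. 64. 63.
 65. 62. 57. 57. 60. 58. 54.]
tbl [212.5 413.4  -3.2] [-1. -4.  1.  1. -2. -0.  0. -2.  1. -1.  1.  2. -3. -1.  6.  1.  2. -0.
  4.  0.  2.  2.  2. -1.  2.]
[[ 35.50442083 483.57115546]
 [343.96859047 507.80502779]]
```

```bash
sleep 0
```

```text
(no output)
```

View crops.

View pics/top_a.png

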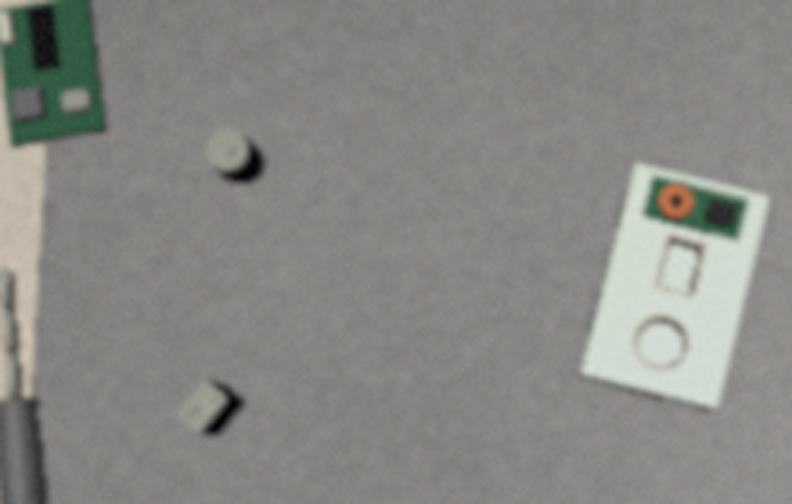

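View pics/top_b.png

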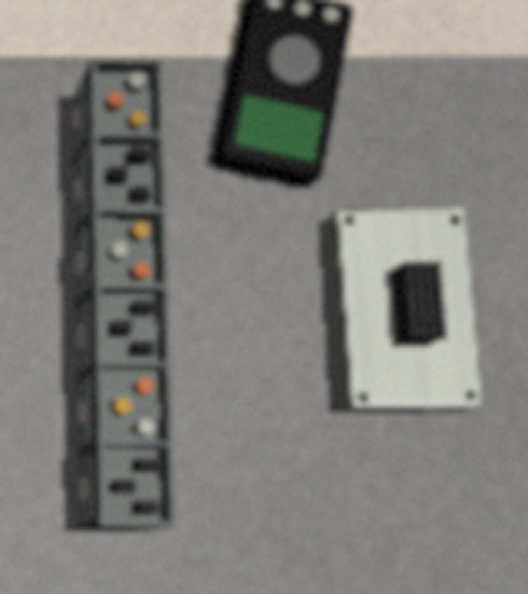

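```bash
cat > est.py <<'E'
from h import *
def rect(p):
    (c,s,a)=cv2.minAreaRect(p[:,:2].astype(np.float32)); 
    if s[0]<s[1]: s=s[::-1]; a+=90
    return np.round(c,1),np.round(s,1),round((a+90)%180-90,2)
d=cam("top"); P=cloud(d); im=cv2.cvtColor(d["frame"],cv2.COLOR_BGR2HSV)
g=d["frame"].min(2)
def top(win,thr,z,hi=255):
    r0,r1,c0,c1=win; m=np.zeros((480,640),np.uint8); m[r0:r1,c0:c1]=((g[r0:r1,c0:c1]>thr)&(g[r0:r1,c0:c1]<=hi))*255
    cs,_=cv2.findContours(m,cv2.RETR_EXTERNAL,cv2.CHAIN_APPROX_NONE); c=max(cs,key=cv2.contourArea)[:,0]
    return c,plane(d,c,z)
for n,w,t,z in [("base",(225,312,295,360),170,32),("cover",(205,280,470,535),150,36)]:
    c,p=top(w,t,z); print(n,rect(p))
for n,w,t in [("cell",(222,246,190,220),135),("block",(288,318,185,212),135)]:
    c,p=top(w,t,48); print(n,rect(p),len(c),cv2.contourArea(c.astype(np.int32)))
    print(d["frame"][w[0]:w[1],(w[2]+w[3])//2].min(1))
# rack from depth
for n,sel in [("rack",(P[...,2]>78)&(P[...,2]<92)&(abs(P[...,1]+165)<60)&(P[...,0]>380)&(P[...,0]<720)),
              ("fins",(P[...,2]>60)&(abs(P[...,1]+340)<50)&(abs(P[...,0]-545)<50)),
              ("basez",(abs(P[...,2]-32)<5)&(abs(P[...,1]-30)<90)&(abs(P[...,0]-487)<100)),
              ("coverz",(abs(P[...,2]-36)<5)&(abs(P[...,1]+340)<70)&(abs(P[...,0]-545)<90)),
              ("tube",(P[...,2]>90)&(abs(P[...,1]-132)<50)&(abs(P[...,0]-723)<80))]:
    q=P[sel]; print(n,len(q),rect(q),np.median(q[:,2]),np.percentile(q,[1,99],0).round(0).tolist())
print(P[420:480:20,320:360:20,2])
E
python3 est.py
```

```text
base (array([491.3,  31.9]), array([132. ,  84.6]), -14.41)
cover (array([ 546.6, -351.6]), array([130.9,  84. ]), 0.8)
cell (array([572.4, 303.6]), array([21.8, 19.9]), 89.83) 30 71.0
[128 130 132 133 138 139 139 141 139 132 134 141 140 137 108  61  25  22
  71 114 132 133 130 132]
block (array([417.5, 313.2]), array([23.3, 15.2]), -43.99) 26 76.0
[129 129 129 130 131 129 123 116 116 131 142 146 144 142 147 150 140 126
 104  71  39  30  69 107 126 130 130 130 128 129]
rack 1042 (array([ 553.2, -158.6]), array([299.3,  47.6]), -0.74) 83.52650619853142 [[404.0, -183.0, 78.0], [702.0, -134.0, 89.0]]
fins 239 (array([ 546.1, -350.3]), array([49.6, 23.9]), 1.23) 64.78450570560506 [[521.0, -361.0, 60.0], [571.0, -339.0, 70.0]]
basez 1967 (array([491.5,  33.6]), array([132.4,  84. ]), -14.6) 31.970898336357322 [[423.0, -17.0, 28.0], [558.0, 84.0, 36.0]]
coverz 1971 (array([ 546.4, -350.4]), array([132.9,  86.3]), 0.18) 35.90224868523205 [[482.0, -391.0, 32.0], [612.0, -308.0, 40.0]]
tube 104 (array([743.3, 134.3]), array([41.7, 40.9]), 54.61) 97.75350063771964 [[723.0, 114.0, 91.0], [763.0, 153.0, 103.0]]
[[ 3.8243821   2.08676099]
 [ 2.38035335  0.80435999]
 [ 9.86509116 15.76648681]]
```

Call:
drive_tool:
  series: [0.3,-0.16,0,0,1,0.3,-0.16,0,0,1,0.3,-0.16,0,0,1,0.3,-0.16,0,0,1,0.3,-0.16,0,0,1,0.3,-0.16,0,0,1,0.3,-0.16,0,0,1,0.3,-0.16,0,0,1,0.3,-0.16,0,0,1,0.3,-0.16,0,0,1,0.2,-0.1,0,0,1,0,0,0,0,1]
  newtons: 40

```text
clock: 1.35
eef_pos: [512.3, 295.4, 225.6]
eef_rot: [-0.345, -3.117, 0.01]
ft_force: [0.2, 0.2, 0.3]
grip_width: 1.001
```

```bash
cat > snap.py <<'E'
import sys; from bench import monitor, optics
import numpy as np, cv2
def snap(k,n="wrist"):
    s=monitor.read_state(); d=optics.snapshot(n); cv2.imwrite(f"pics/{n}{k}.png",d["frame"])
    np.savez(f"pics/{n}{k}.npz",st=np.array([s["eef_pos"],s["eef_rot"]]),**d)
if __name__=="__main__": snap(*sys.argv[1:])
E
python3 snap.py 1
```

```text
(no output)
```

View pics/wrist1.png

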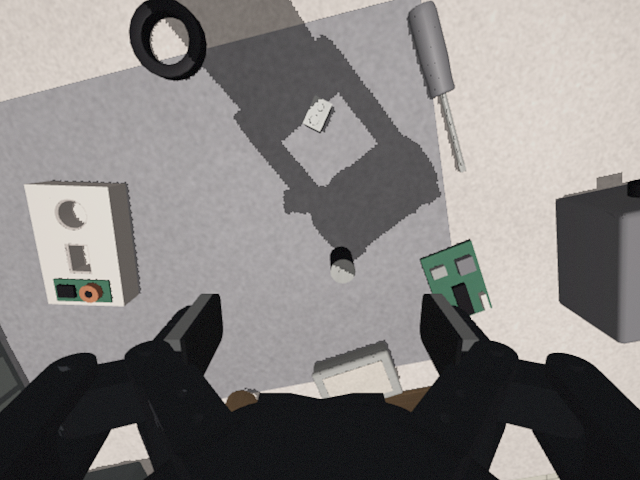

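```bash
cat > e1.py <<'E'
from est import rect
from h import *
w=cam("wrist",1); st=w["st"]; f=w["frame"]; hsv=cv2.cvtColor(f,cv2.COLOR_BGR2HSV); P=cloud(w,st)
g=f.min(2)
print("Tool y ang",np.degrees(np.arctan2(*R.from_rotvec(st[1]).as_matrix()[[1,0],1])))
def cont(win,thr):
    r0,r1,c0,c1=win; m=np.zeros((480,640),np.uint8); m[r0:r1,c0:c1]=(g[r0:r1,c0:c1]>thr)*255
    cs,_=cv2.findContours(m,cv2.RETR_EXTERNAL,cv2.CHAIN_APPROX_NONE); return max(cs,key=cv2.contourArea)[:,0]
for n,win,z,t in [("block",(90,140,295,340),48,185),("cell",(258,290,322,364),48,165),("base",(170,315,10,140),32,190)]:
    c=cont(win,t); p=plane(w,c,z,st); print(n,rect(p),cv2.contourArea(c.astype(np.int32)),c.min(0),c.max(0),"zmed",np.nanmedian(P[c[:,1],c[:,0],2]))
    if n=="cell": print(cv2.minEnclosingCircle(p[:,:2].astype(np.float32)))
sel=(P[...,2]>44)&(P[...,2]<53)&(P[...,0]>350)
for n,x,y in [("block",417,310),("cell",570,302)]:
    q=P[sel&(abs(P[...,0]-x)<30)&(abs(P[...,1]-y)<30)]; print(n,len(q),rect(q),q.mean(0))
# pockets by depth
b=P[(P[...,2]<22)&(P[...,2]>5)&(abs(P[...,0]-480)<50)&(abs(P[...,1]-35)<25)]; print(len(b))
for n,u,v in [("pr",72,214),("ps",79,258)]: print(n,plane(w,[[u,v]],32,st),P[v,u])
E
python3 e1.py | tail -9
```

```text
block (array([416.2, 312.2]), array([25.5, 16.5]), -39.08) 456.5 [303 100] [331 130] zmed 48.259080318485985
cell (array([576.3, 296.8]), array([29.5, 22.3]), 48.21) 279.5 [322 266] [355 285] zmed 46.458536443479375
((577.334228515625, 298.0484619140625), 17.2542667388916)
base (array([489.3,  33.6]), array([131.6,  83.8]), -14.59) 9188.5 [ 24 185] [123 305] zmed 32.078490787327894
block 603 (array([416.7, 311.8]), array([26.3, 17.4]), -38.27) [416.66805508 311.91217695  48.34870098]
cell 486 (array([570.2, 303.3]), array([25.5, 24.6]), -11.3) [569.50067599 303.49020745  48.12382097]
735
pr [[454.20799318  44.78873024  32.        ]] [454.83779297  27.70433577  10.47206214]
ps [[500.33106626  32.18301085  32.        ]] [503.05429831  18.57469742  15.62512794]
```

```bash
python3 - <<'E'
from h import *
f=cam("wrist",1)["frame"]
a=cv2.resize(f[90:290,290:370],None,fx=3,fy=3,interpolation=cv2.INTER_NEAREST)
b=cv2.resize(f[165:315,10:145],None,fx=4,fy=4,interpolation=cv2.INTER_NEAREST)
c=np.zeros((600,800,3),np.uint8); c[:600,:240]=a; c[:600,250:790]=b
cv2.imwrite("pics/w1z.png",c)
E
```

```text
(no output)
```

View pics/w1z.png

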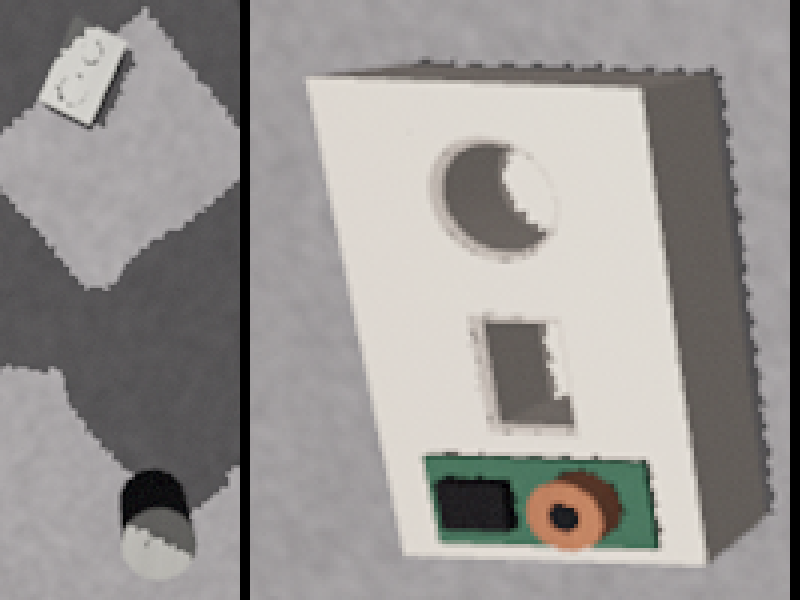

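Call:
drive_tool:
  series: [-0.2,0.035,-0.2,-0.095,0,-0.2,0.035,-0.2,-0.095,0,-0.2,0.035,-0.2,-0.095,0,-0.2,0.035,-0.2,0,0,0,0,-0.2,0,0,0,0,0,0,0,0,0,0,0,0]

```text
clock: 2.1
eef_pos: [404.5, 317.0, 102.8]
eef_rot: [-1.028, -2.961, 0.007]
ft_force: [0.3, -0.1, 0.3]
grip_width: 0.502
```

Call:
drive_tool:
  series: [0.1,-0.042,0,0,0,0,0,-0.1,0,0,0,0,0,0,0]

```text
clock: 2.4
eef_pos: [419.2, 312.6, 93.4]
eef_rot: [-1.029, -2.964, 0.0]
ft_force: [0.3, 0.2, -0.8]
grip_width: 0.502
```

```bash
python3 snap.py 2; python3 - <<'E'
from bench import monitor
s=monitor.read_state(); print(s["eef_pos"],s["grip_width"])
E
```

```text
[419.81414633 312.91219395  94.61993138] 0.501088573696933
```

View pics/wrist2.png

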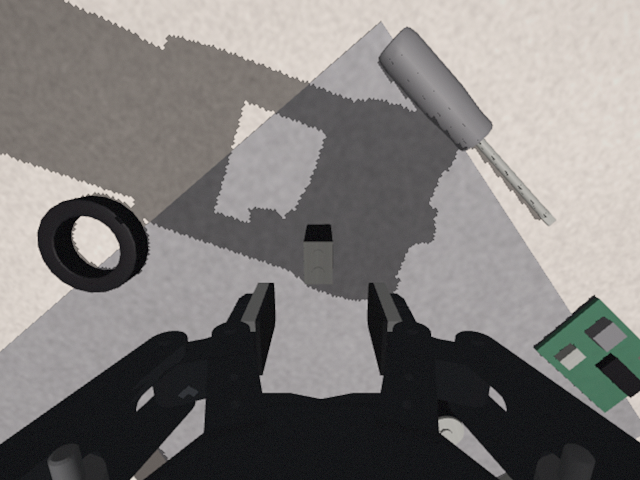

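```bash
cat > near.py <<'E'
import sys; from h import *
# near.py k zlo zhi x y rad : object top patch rel. to TCP
k=int(sys.argv[1]); zl,zh,x,y,r=map(float,sys.argv[2:])
w=cam("wrist",k); st=w["st"]; P=cloud(w,st); q=P[(P[...,2]>zl)&(P[...,2]<zh)&(np.hypot(P[...,0]-x,P[...,1]-y)<r)]
c,s,a=cv2.minAreaRect(q[:,:2].astype(np.float32)); print(len(q),"c",np.round(c,1),np.round(s,1),round(a,1),"mean",q.mean(0).round(1),"tcp",st[0].round(1), "c-tcp",(np.array(c)-st[0][:2]).round(1),
 "jaw",np.degrees(np.arctan2(*R.from_rotvec(st[1]).as_matrix()[[1,0],1])).round(1))
E
python3 near.py 2 43 53 416 312 30
```

```text
1242 c [416.1 311.9] [17.3 26.5] 50.4 mean [415.3 312.5  48.2] tcp [419.2 312.6  93.4] c-tcp [-3.1 -0.7] jaw 51.7
```

Call:
drive_tool:
  series: [-0.03,-0.005,-0.15,-0.01,0,0,0,-0.15,0,0,0,0,-0.15,0,0,0,0,0,0,0]

```text
clock: 2.85
eef_pos: [418.3, 312.7, 41.6]
eef_rot: [1.057, 2.958, 0.009]
ft_force: [-0.1, 0.6, -0.9]
grip_width: 0.499
```

Call:
drive_tool:
  series: [-0.015,-0.005,-0.11,0,0,0,0,0,0,0,0,0,0,0,0]

```text
clock: 3.15
eef_pos: [417.6, 312.7, 29.6]
eef_rot: [1.057, 2.956, 0.012]
ft_force: [-0.5, 0.1, -0.4]
grip_width: 0.496
```

Call:
drive_tool:
  series: [-0.012,-0.006,-0.01,0,0,0,0,0,0,-1,0,0,0,0,-1,0,0,0,0,-1,0,0,0,0,-1,0,0,0,0,-1,0,0,0,0,-1]

```text
clock: 3.85
eef_pos: [417.1, 312.6, 30.5]
eef_rot: [1.056, 2.954, 0.017]
ft_force: [-0.0, -0.0, -0.3]
grip_width: 0.196
```

Call:
drive_tool:
  series: [0,0,0.2,0,-1,0,0,0.25,0,-1,0.05,-0.2,0.2,0.09,-1,0.1,-0.3,0.1,0.09,-1,0.1,-0.3,0,0.09,-1,0.1,-0.3,0,0,-1,0.1,-0.3,0,0,-1,0.1,-0.3,0,0,-1,0.1,-0.3,0,0,-1,0.05,-0.2,0,0,-1,0,-0.1,0,0,-1,0,0,0,0,-1]

```text
clock: 5.05
eef_pos: [500.9, 26.6, 123.6]
eef_rot: [0.385, 3.112, 0.012]
ft_force: [0.3, 0.0, -0.2]
grip_width: 0.19
```

```bash
python3 snap.py 3
```

```text
(no output)
```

View pics/wrist3.png

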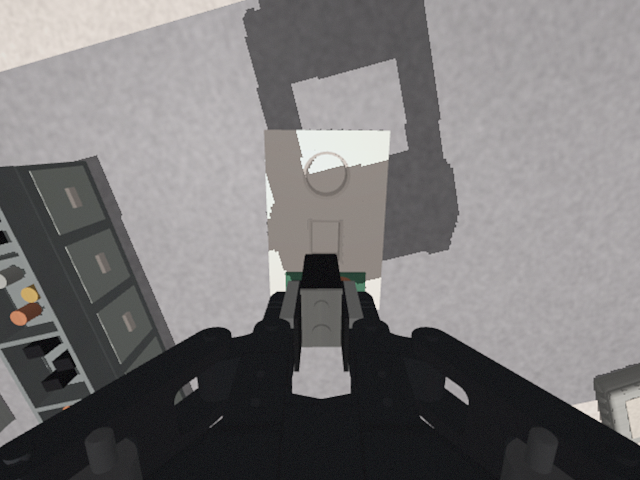

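```bash
cat > e3.py <<'E'
import sys; from h import *
k=int(sys.argv[1]); w=cam("wrist",k); st=w["st"]; P=cloud(w,st)
T=R.from_rotvec(st[1]).as_matrix(); print("tcp",st[0].round(1),"jaw",np.degrees(np.arctan2(T[1,1],T[0,1])).round(2),"toolz",T[:,2].round(3))
# base top patch by depth
v,u=np.mgrid[0:480,0:640]
m=(abs(P[...,2]-32)<5)&(u>240)&(u<400)&(v<290)
q=P[m]; print("z",np.median(q[:,2]))
for s0,nm in [((u>0),'all')]:
    # left/right edges per row
    L=[];Rr=[]
    for r in range(150,250,2):
        c=np.where(m[r])[0]
        if len(c)>20: L.append((c[0]-.5,r));Rr.append((c[-1]+.5,r))
    for e in (L,Rr):
        p=plane(w,np.array(e),32,st)[:,:2]; vx,vy,x0,y0=cv2.fitLine(p.astype(np.float32),cv2.DIST_HUBER,0,.01,.01).ravel()
        print("edge ang",np.degrees(np.arctan2(vy,vx)).round(2),"y at x=490:",round(y0+(490-x0)*vy/vx,1))
    B=[]
    for c in range(275,380,3):
        rr=np.where(m[100:200,c])[0]
        if len(rr): B.append((c,100+rr[0]-.5))
    p=plane(w,np.array(B),32,st)[:,:2]; print("near end mean",np.median(p,0))
for name in ("frame",):
    a=w["frame"][110:330,240:400]; cv2.imwrite(f"pics/w{k}z.png",cv2.resize(a,None,fx=2.7,fy=2.7,interpolation=cv2.INTER_CUBIC))
E
python3 e3.py 3
```

```text
tcp [500.9  26.6 123.6] jaw 75.88 toolz [ 0.006  0.007 -1.   ]
z 32.094612646478865
edge ang -14.55 y at x=490: -10.1
edge ang -14.53 y at x=490: 76.8
near end mean [425.99769475  49.84678249]
```

View pics/w3z.png

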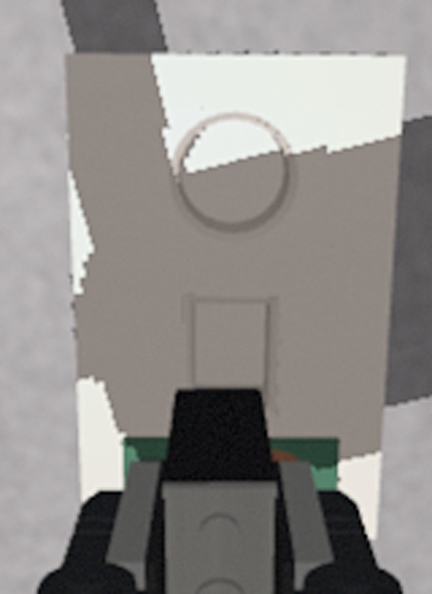

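```bash
python3 - <<'E'
from h import *
w=cam("wrist",3); st=w["st"]; P=cloud(w,st); v,u=np.mgrid[0:480,0:640]
q=P[(v>285)&(v<350)&(u>295)&(u<350)&(P[...,2]>130)]; print(np.percentile(q[:,2],[5,25,50,75,95]).round(1))
z=np.median(q[:,2])
q=q[abs(q[:,2]-z)<2]; r=cv2.minAreaRect(q[:,:2].astype(np.float32)); print(r)
# image: brightness rows/cols of top face
g=w["frame"].max(2); print(g[320,285:360]); print(g[275:360,308])
# foot edge & side edges of dark block body at rows 258-285
print(g[275,290:350]); print(g[245:262,320])
E
```

```text
[138.9 141.4 142.  143.5 160.7]
((500.8921813964844, 26.91431427001953), (21.726680755615234, 27.477724075317383), 74.60005187988281)
[ 40  73  96 105 107 105 104 109  77  26  30  32  28  23  20  18  67  98
 105 102 102 104 102 103 103 102 104 103 102 102 102 103 104 104 105 104
 103 102 102 101 101 103 100 101 100 100 102 101 100 101 102 102 102 102
 103  93  58  15  23  24  29  32  28  28  89 107 106 106 105 101  91  71
  38  24  25]
[ 16  15  17  15  20  19  19  20  16  17  20  13  11  46  76  90 103 103
 101 102 103 103 103 102 102 101 104 103 102 101 101 102 102 102 102 103
 103 102 100 103 101 102 103 104 103 103 102 102 100 101 102 102 103 103
 102 101 101 102 101 102 102 102 103 103 102 101 103 102 103 101 100 109
 146 172 172 175 174 174 171 171 169 169 170 171 173]
[64 68 68 67 66 66 67 65 65 68 70 59 34  9 15 15 20 19 16 12 17 16 17 15
 23 14 19 18 21 18 18 16 17 17 19 13 14 17 21 16 19 23 21 17 17 21 20 21
 15 22 57 70 70 67 69 67 65 65 67 67]
[143 141 142 144 141 144 143 133  98  31  12  14  15  16  21  12  20]
```

```bash
python3 - <<'E'
from h import *
w=cam("wrist",3); st=w["st"]; g=w["frame"].max(2)
xd=np.array([.968,-.2512]); yd=np.array([.2512,.968]); C=np.array([489.9,33.3])
B=lambda p:((p[:,:2]-C)@np.c_[xd,yd]).round(2)
print("top c", B(plane(w,[[321,317.5],[321,288.5],[321,346.5]],141.5,st)), B(st[0][None]))
print(g[257,295:350]); print(B(plane(w,[[320,253.5]],93.5,st)))
for c in [(303.5,257),(338,257)]: print(B(plane(w,[c],93.5,st)))
# pocket circle, slot near edge (zoom coords /2.7 + offset)
for n,x,y in [("circ L",176,170),("circ R",291,170),("circ T",233,112),("circ B",233,230),("slotTL",190,297),("slotTR",271,297)]:
    print(n,B(plane(w,[[240+x/2.7,110+y/2.7]],32,st)))
E
```

```text
top c [[11.31 -3.79]
 [-1.81 -3.87]
 [25.16 -3.7 ]] [[12.32 -3.76]]
[144 144 143 143 142 142 144 144 149 105  12  15  18  11  18  17  17  16
  20  20  19  17  16  18  13  15  15  15  16  17  19  20  13  17  15  17
  18  21  18  21  18   7  99 115 124 133 133 141 144 142 144 144 144 144
 143]
[[-0.5 -4. ]]
[[  1.54 -12.99]]
[[1.48 5.82]]
circ L [[-38.11 -14.07]]
circ R [[-38.27  15.26]]
circ T [[-52.51   0.31]]
circ B [[-22.84   0.63]]
slotTL [[ -4.96 -10.59]]
slotTR [[-5.05 10.91]]
```

```bash
python3 - <<'E'
from h import *
w=cam("wrist",3); st=w["st"]; g=w["frame"].max(2).astype(int)
xd=np.array([.968,-.2512]); yd=np.array([.2512,.968]); C=np.array([489.9,33.3])
B=lambda p:((p[:,:2]-C)@np.c_[xd,yd]).round(2)
print(g[122:136,340], g[122:136,280], g[122:136,370])
print(B(plane(w,[[340,129.5],[340,128.5]],32,st)))
print(g[145:165,326]); print(g[182:202,326]); print(g[213:228,325])
print(g[172,298:356])
w1=cam("wrist",1); s1=w1["st"]
# wrist1 zoom (4x, origin 10,165, +250 offset): circle & slot
for n,x,y in [("cL",430,190),("cR",560,200),("cT",490,138),("cB",505,262),("sTL",470,317),("sTR",558,319),("sBL",493,428),("sBR",576,434),("nearL",305,78),("nearR",641,88),("farL",403,555),("farR",707,565)]:
    print(n,B(plane(w1,[[10+(x-250)/4-.5,165+y/4-.5]],32,s1)))
E
```

```text
[179 178 177 177 176 178 180 162 202 242 239 238 238 238] [ 91  93  91  91  90  89  88 112 141 147 146 146 145 144] [175 175 176 176 178 178 179 146 191 240 237 237 236 237]
[[-66.71   9.27]
 [-67.34   9.26]]
[239 238 239 239 238 238 221 202 207 223 240 239 239 239 239 238 238 239
 239 239]
[146 143 144 145 145 143 144 143 144 142 131 116 118 118 127 139 138 141
 144 144]
[141 141 144 142 144 143 143 134 132 138 143 143 144 142 144]
[145 144 146 146 143 131 182 195 158 136 138 218 245 244 228 217 218 219
 182 136 138 139 140 144 143 144 145 143 144 143 144 143 146 145 143 145
 144 145 144 146 145 144 145 145 145 146 141 120 110 127 130 133 141 144
 144 146 145 144]
cL [[-38.93 -15.55]]
cR [[-37.43  17.57]]
cT [[-52.95   2.24]]
cB [[-20.41   0.58]]
sTL [[ -5.05 -11.22]]
sTR [[-5.3 12. ]]
sBL [[ 26.19 -10.48]]
sBR [[27.15 11.76]]
nearL [[-66.63 -41.84]]
nearR [[-66.92  42.53]]
farL [[ 64.98 -42.07]]
farR [[65.02 42.31]]
```

Call:
drive_tool:
  series: [0,0.034,-0.15,-0.004,-1,0,0,-0.15,0,-1,0,0,-0.1,0,-1,0,0,0,0,-1]

```text
clock: 5.5
eef_pos: [500.2, 36.5, 74.8]
eef_rot: [0.386, 3.111, 0.015]
ft_force: [-1.1, 0.4, -0.2]
grip_width: 0.194
```

```bash
python3 snap.py 4;python3 e3.py 4
```

```text
tcp [500.2  36.5  74.8] jaw 75.84 toolz [ 0.008  0.008 -1.   ]
z 32.081004134045685
edge ang -18.07 y at x=490: -9.3
edge ang -14.64 y at x=490: 76.8
near end mean [428.03021804  58.1411027 ]
```

View pics/wrist4.png

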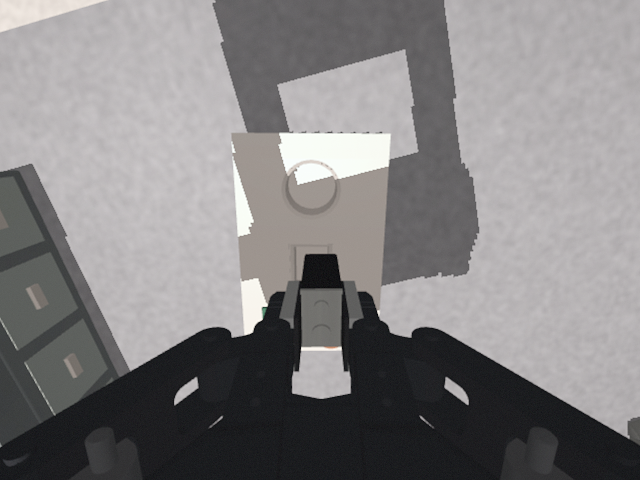

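Call:
drive_tool:
  series: [0.005,-0.048,0,-0.004,-1,0,0,0,0,-1,0,0,0,0,-1]

```text
clock: 5.85
eef_pos: [502.5, 31.0, 78.1]
eef_rot: [0.395, 3.105, 0.016]
ft_force: [0.7, -0.8, -1.1]
grip_width: 0.195
```

```bash
cat > e5.py <<'E'
import sys; from h import *
k=int(sys.argv[1]); w=cam("wrist",k); st=w["st"]; g=w["frame"].max(2).astype(int)
xd=np.array([.968,-.2512]); yd=np.array([.2512,.968]); C=np.array([489.9,33.3])+xd*-.8+yd*.2
print("tcp",st[0].round(1),"tcpB",((st[0][:2]-C)@np.c_[xd,yd]).round(1))
f=w["frame"].copy()
def B2p(x,y,z): return proj(w,[*(C+x*xd+y*yd),z],st)[0]
for poly,z in [([(-2.75,-10.25),(26.75,-10.25),(26.75,10.25),(-2.75,10.25)],32),([(-66,-42),(66,-42),(66,42),(-66,42)],32),([(-36+14.5*np.cos(a),14.5*np.sin(a)) for a in np.linspace(0,6.28,30)],32)]:
    pts=np.array([B2p(x,y,z) for x,y in poly]); cv2.polylines(f,[np.round(pts).astype(np.int32)],True,(0,0,255),1)
cv2.imwrite(f"pics/w{k}o.png",cv2.resize(f[100:360,200:420],None,fx=2.3,fy=2.3,interpolation=cv2.INTER_NEAREST))
E
python3 snap.py 5;python3 e5.py 5
```

```text
tcp [502.5  31.   78.1] tcpB [13.5  0.7]
```

View pics/w5o.png

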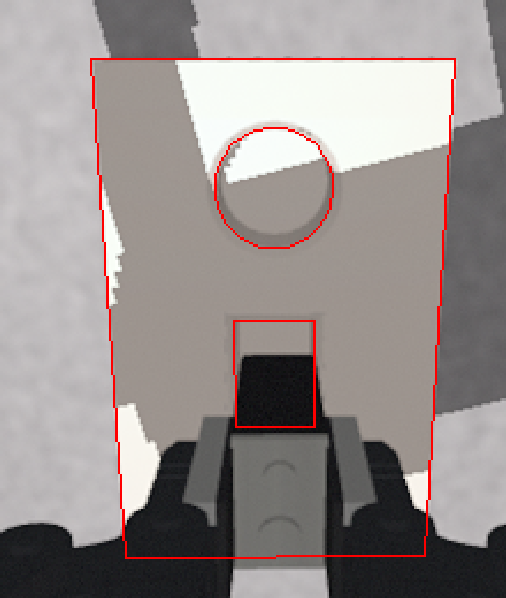

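Call:
drive_tool:
  series: [-0.013,-0.002,-0.08,-0.004,-1,0,0,0,0,-1,0,0,0,0,-1]

```text
clock: 6.2
eef_pos: [501.1, 30.5, 68.2]
eef_rot: [0.406, 3.102, 0.016]
ft_force: [-0.1, 0.3, -0.5]
grip_width: 0.193
```

```bash
python3 snap.py 6;python3 e5.py 6
```

```text
tcp [501.1  30.5  68.2] tcpB [12.3 -0.1]
```

View pics/w6o.png

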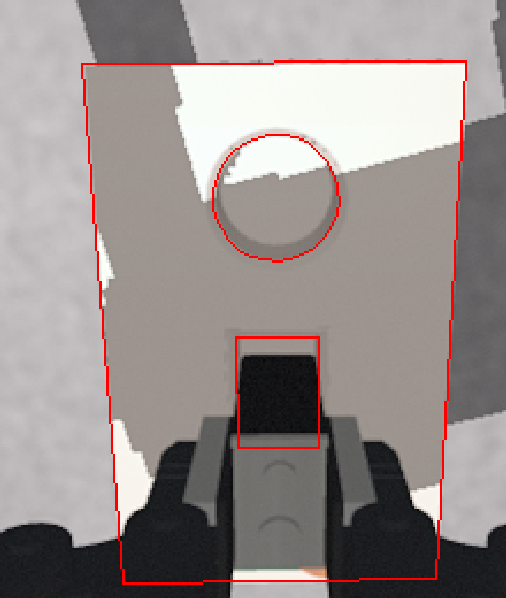

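Call:
drive_tool:
  series: [0,0,-0.06,0,-1,0,0,-0.06,0,-1,0,0,0,0,-1]

```text
clock: 6.55
eef_pos: [500.7, 30.5, 52.2]
eef_rot: [0.406, 3.103, 0.016]
ft_force: [0.4, -0.3, -0.4]
grip_width: 0.196
```

Call:
drive_tool:
  series: [0.003,0,-0.06,0,-1,0,0,-0.025,0,-1,0,0,0,0,-1]

```text
clock: 6.85
eef_pos: [500.9, 30.6, 40.7]
eef_rot: [0.406, 3.104, 0.016]
ft_force: [-0.2, 0.2, -0.6]
grip_width: 0.193
```

Call:
drive_tool:
  series: [0,0,-0.01,0,-1,0,0,0,0,-1,0,0,0,0,-0.2,0,0,0,0,-0.2,0,0,0,0,-0.2]

```text
clock: 7.35
eef_pos: [502.0, 30.6, 40.9]
eef_rot: [0.405, 3.101, 0.016]
ft_force: [-0.2, 0.6, 0.2]
grip_width: 0.398
```

Raise and go to the cell at (570, 303).

Call:
drive_tool:
  series: [0,0,0.1,0,-0.2,0,0,0.2,0,-0.2,0,0,0.25,0,0,0,0.1,0.1,0,0,0.1,0.25,0,0,0,0.1,0.3,0,0,0,0.1,0.3,0,0,0,0.1,0.3,0,0,0,0.1,0.3,0,0,0,0.05,0.25,0,0,0,0,0.1,0,0,0,0,0,0,0,0,0,0,0,0,0]

```text
clock: 8.65
eef_pos: [566.4, 273.6, 124.9]
eef_rot: [0.407, 3.1, 0.019]
ft_force: [0.5, -0.9, -0.4]
grip_width: 0.501
```

```bash
python3 snap.py 7; python3 near.py 7 43 53 570 303 25
```

```text
1105 c [569.6 303.6] [25.3 25.6] 74.2 mean [569.3 303.5  48.1] tcp [566.4 273.6 124.9] c-tcp [ 3.2 30. ] jaw 75.1
```

View pics/wrist7.png

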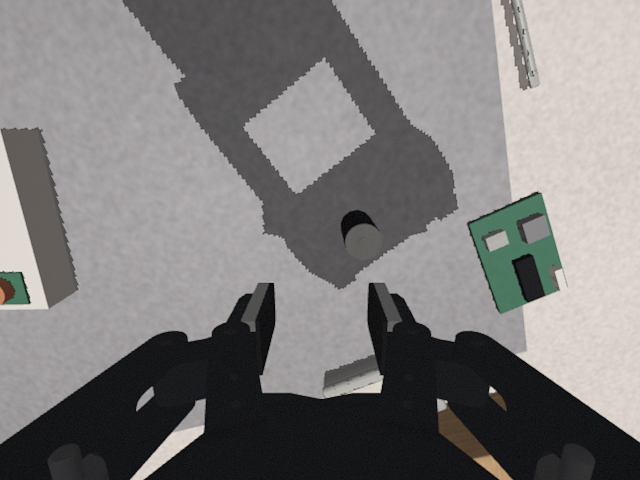

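Call:
drive_tool:
  series: [0.025,0.2,-0.1,0,0,0,0.04,-0.2,0,0,0,0,-0.1,0,0,0,0,0,0,0]

```text
clock: 9.1
eef_pos: [570.6, 297.8, 77.6]
eef_rot: [0.417, 3.096, 0.019]
ft_force: [-0.1, 1.3, -0.2]
grip_width: 0.497
```

Call:
drive_tool:
  series: [-0.005,0.048,0,0,0,0,0,-0.1,0,0,0,0,-0.1,0,0,0,0,-0.1,0,0,0,0,0,0,0]

```text
clock: 9.6
eef_pos: [571.1, 302.0, 41.5]
eef_rot: [0.421, 3.092, 0.021]
ft_force: [-0.8, -0.1, -0.8]
grip_width: 0.502
```

Call:
drive_tool:
  series: [-0.01,0.012,-0.08,0,0,0,0,-0.01,0,0,0,0,0,0,0]

```text
clock: 9.9
eef_pos: [569.8, 303.6, 29.5]
eef_rot: [0.421, 3.093, 0.021]
ft_force: [0.3, 0.1, 1.3]
grip_width: 0.496
```

Call:
drive_tool:
  series: [0,0,0.005,0,-1,0,0,0,0,-1,0,0,0,0,-1,0,0,0,0,-1,0,0,0,0,-1,0,0,0,0,-1]

```text
clock: 10.5
eef_pos: [570.3, 303.8, 31.2]
eef_rot: [0.421, 3.091, 0.022]
ft_force: [0.5, -0.0, -1.1]
grip_width: 0.282
```

Call:
drive_tool:
  series: [0,0,0.2,0,-1,0,0,0.25,0,-1,-0.1,-0.2,0.25,0,-1,-0.13,-0.3,0.05,0,-1,-0.13,-0.3,0,0,-1,-0.13,-0.3,0,0,-1,-0.13,-0.3,0,0,-1,-0.13,-0.3,0,0,-1,-0.13,-0.25,0,0,-1,-0.05,-0.1,0,0,-1,0,0,0,0,-1,0,0,0,0,-1]

```text
clock: 11.7
eef_pos: [453.2, 50.3, 124.6]
eef_rot: [0.418, 3.087, 0.022]
ft_force: [0.3, -0.2, 0.1]
grip_width: 0.287
```

```bash
python3 snap.py 8;python3 e5.py 8
```

```text
tcp [453.2  50.3 124.6] tcpB [-39.    7.1]
```

View pics/w8o.png

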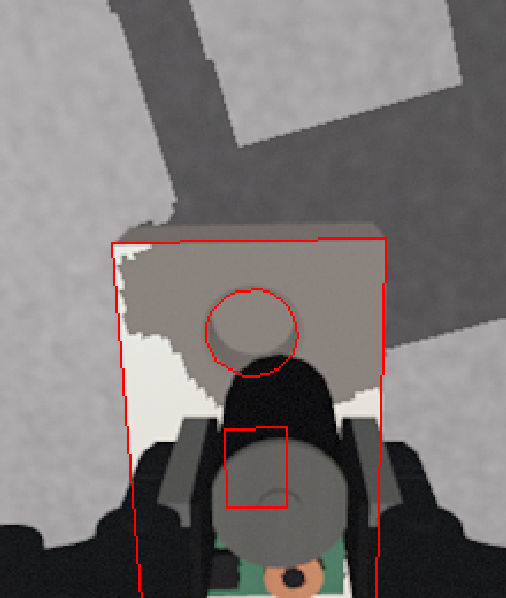

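```bash
python3 near.py 8 138 147 453 50 16; python3 - <<'E'
from h import *
w=cam("wrist",8); st=w["st"]
# top disc edges in zoom: left 211, right 347, top 438, bottom 568 ; foot front row 355
p=lambda x,y,z: plane(w,[[200+x/2.3-.5,100+y/2.3-.5]],z,st)[0][:2]
print(p(211,503,142),p(347,503,142),p(279,438,142),p(279,568,142),"foot front",p(277,355,94.))
E
```

```text
2948 c [453.   49.9] [24.6 26.2] 74.6 mean [452.1  50.2 142.3] tcp [453.2  50.3 124.6] c-tcp [-0.2 -0.4] jaw 74.6
[448.98399834  38.43105025] [455.82167936  62.15160554] [439.89236859  53.73416653] [465.63473105  46.60320663] foot front [441.72643508  53.60219559]
```

Call:
drive_tool:
  series: [0.005,-0.05,-0.1,0,-1,0,0,-0.15,0,-1,0,0,-0.08,0,-1,0,0,0,0,-1,0,0,0,0,-1]

```text
clock: 12.25
eef_pos: [454.9, 46.8, 81.2]
eef_rot: [0.409, 3.09, 0.022]
ft_force: [0.4, 0.2, -0.3]
grip_width: 0.288
```

```bash
python3 snap.py 9;python3 e5.py 9
```

```text
tcp [454.9  46.8  81.2] tcpB [-36.5   4.1]
```

View pics/w9o.png

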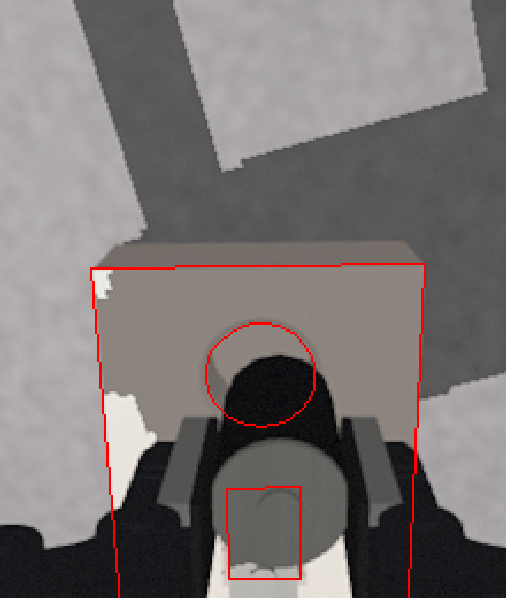

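Needs y −4.1 and a bit lower.

Call:
drive_tool:
  series: [-0.003,-0.035,-0.06,0,-1,0,0,-0.03,0,-1,0,0,0,0,-1,0,0,0,0,-1]

```text
clock: 12.7
eef_pos: [455.4, 42.2, 70.9]
eef_rot: [0.408, 3.088, 0.023]
ft_force: [-0.2, 0.5, -0.4]
grip_width: 0.282
```

```bash
python3 snap.py 10;python3 e5.py 10
```

```text
tcp [455.4  42.2  70.9] tcpB [-34.9  -0.3]
```

View pics/w10o.png

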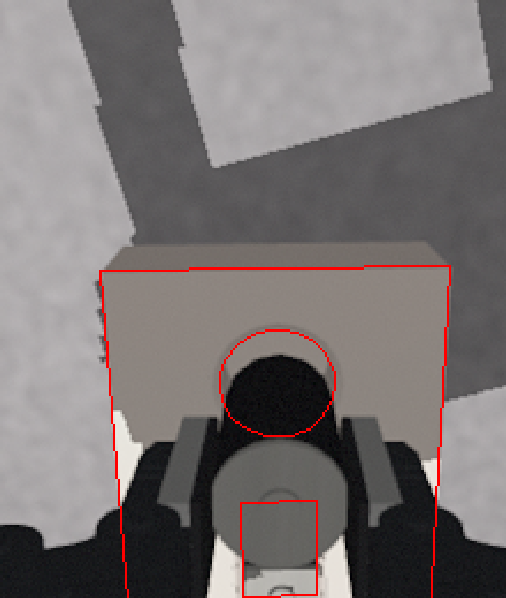

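Call:
drive_tool:
  series: [-0.01,0.003,-0.05,0,-1,0,0,0,0,-1,0,0,0,0,-1]

```text
clock: 13.05
eef_pos: [454.3, 42.6, 64.7]
eef_rot: [0.408, 3.087, 0.023]
ft_force: [0.7, -0.9, -0.5]
grip_width: 0.281
```

Call:
drive_tool:
  series: [0,0,-0.06,0,-1,0,0,-0.06,0,-1,0,0,0,0,-1]

```text
clock: 13.35
eef_pos: [454.2, 42.7, 49.0]
eef_rot: [0.408, 3.087, 0.023]
ft_force: [1.5, 0.1, -0.4]
grip_width: 0.283
```

Call:
drive_tool:
  series: [0,0,-0.05,0,-1,0,0,-0.01,0,-1,0,0,0,0,-1]

```text
clock: 13.65
eef_pos: [454.0, 42.7, 40.8]
eef_rot: [0.408, 3.088, 0.023]
ft_force: [0.4, 0.3, -0.8]
grip_width: 0.286
```

Call:
drive_tool:
  series: [0,0,-0.01,0,-1,0,0,0,0,-0.1,0,0,0,0,-0.1,0,0,0,0,-0.1,0,0,0.1,0,-0.1,0,0,0.2,0,-0.1,-0.1,0,0.25,0,0,-0.1,0,0.2,0,0,0,0,0,0,0,0,0,0,0,0]

```text
clock: 14.65
eef_pos: [430.0, 42.7, 137.7]
eef_rot: [0.408, 3.083, 0.024]
ft_force: [-0.3, 0.5, 0.2]
grip_width: 0.5
```

```bash
python3 snap.py 11; python3 snap.py 11 scene;python3 e5.py 11; python3 - <<'E'
from h import *
f=cam("scene",11)["frame"]; a=cv2.resize(f[215:290,290:400],None,fx=5,fy=5,interpolation=cv2.INTER_CUBIC); cv2.imwrite("pics/s11z.png",a)
E
```

```text
tcp [430.   42.7 137.7] tcpB [-59.5  -6.2]
```

View pics/wrist11.png

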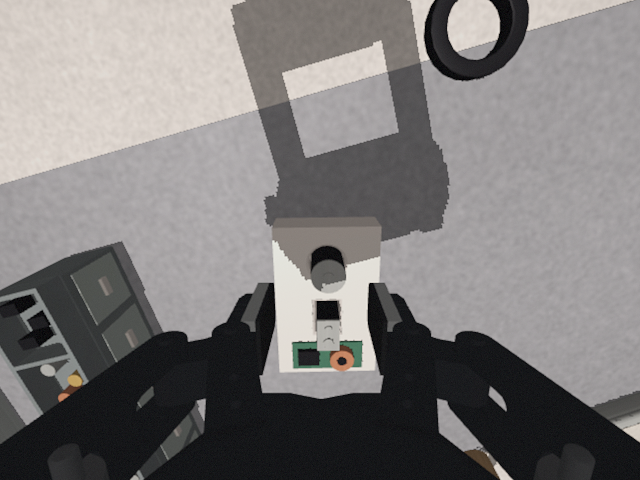

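View pics/s11z.png

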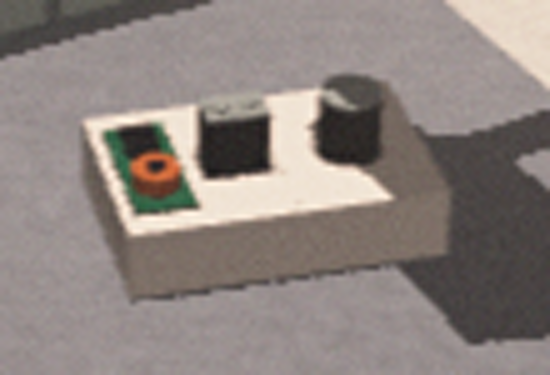

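Both batteries are standing in the pockets (cell top at about (327,275), block top at (328,333)). I'll check the height of their tops, which should be 58 mm.

```bash
python3 near.py 11 52 66 454 43 14;python3 near.py 11 52 66 501 30.7 15; python3 near.py 11 52 90 454 43 14
```

```text
1015 c [454.6  42.7] [25.5 25.5] 60.2 mean [453.8  42.8  58. ] tcp [430.   42.7 137.7] c-tcp [24.6 -0. ] jaw 74.9
765 c [501.7  29.9] [17.  27.2] 75.0 mean [499.7  30.3  57.8] tcp [430.   42.7 137.7] c-tcp [ 71.6 -12.8] jaw 74.9
1015 c [454.6  42.7] [25.5 25.5] 60.2 mean [453.8  42.8  58. ] tcp [430.   42.7 137.7] c-tcp [24.6 -0. ] jaw 74.9
```

Call:
drive_tool:
  series: [0,0,0.35,0,0,0,0,0.3,0,0,0.05,-0.2,0.1,0.088,0.3,0.1,-0.35,0,0.088,0.3,0.1,-0.35,0,0,0.3,0.1,-0.35,0,0,0.3,0.1,-0.35,0,0,0.3,0.1,-0.35,0,0,0.3,0.1,-0.35,0,0,0.3,0.1,-0.35,0,0,0.3,0,-0.35,0,0,0.3,0,-0.15,0,0,0.3,0,0,0,0,0.3,0,0,0,0,0.3]

```text
clock: 16.15
eef_pos: [517.6, -348.1, 206.4]
eef_rot: [0.028, -3.138, -0.046]
ft_force: [0.7, 0.7, -0.2]
grip_width: 0.65
```

```bash
python3 snap.py 12; python3 near.py 12 60 72 546 -350 35; python3 near.py 12 31 41 546 -350 90
```

```text
659 c [ 544.8 -350.5] [49.8 21.9] 0.9 mean [ 543.8 -350.7   66. ] tcp [ 517.6 -348.1  206.4] c-tcp [27.3 -2.5] jaw 91.0
9730 c [ 545.3 -350.7] [132.1  84.1] 0.6 mean [ 540.1 -350.8   36.2] tcp [ 517.6 -348.1  206.4] c-tcp [27.7 -2.6] jaw 91.0
```

View pics/wrist12.png

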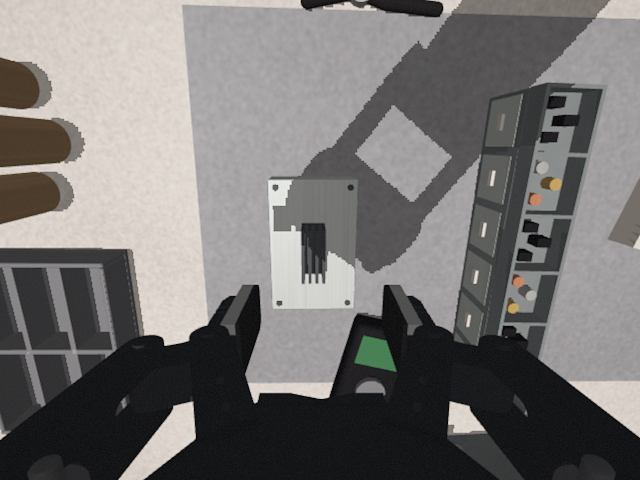

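Call:
drive_tool:
  series: [0.2,-0.02,-0.2,0,0.3,0,0,-0.3,0,0.3,0,0,-0.25,0,0.3,0,0,0,0,0.3,0,0,0,0,0.3]

```text
clock: 16.7
eef_pos: [544.3, -343.6, 116.3]
eef_rot: [0.04, -3.141, -0.045]
ft_force: [0.0, -0.7, 0.8]
grip_width: 0.653
```

```bash
python3 snap.py 13; python3 near.py 13 60 72 546 -350 35; python3 near.py 13 31 41 546 -350 90
```

```text
1636 c [ 545.2 -350.5] [50.9 21.9] 0.6 mean [ 543.6 -350.5   65.8] tcp [ 544.3 -343.6  116.3] c-tcp [ 1.  -6.9] jaw 91.4
18521 c [ 545.3 -350.5] [132.4  84.2] 0.7 mean [ 536.9 -349.9   36.1] tcp [ 544.3 -343.6  116.3] c-tcp [ 1. -7.] jaw 91.4
```

View pics/wrist13.png

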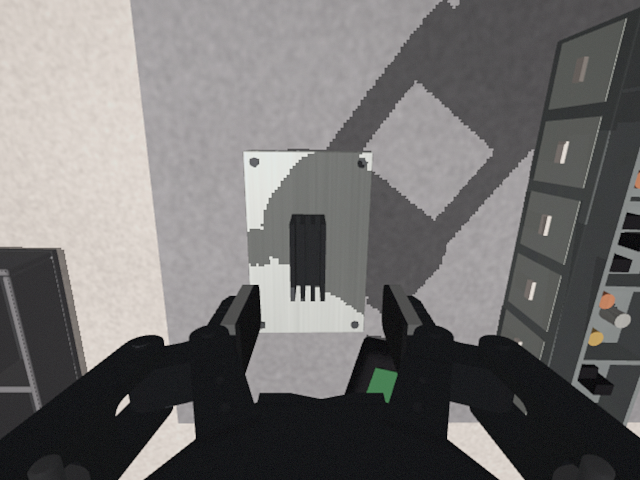

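Call:
drive_tool:
  series: [0.008,-0.05,-0.12,-0.008,0.3,0,0,-0.15,0,0.3,0,0,0,0,0.3,0,0,0,0,0.3]

```text
clock: 17.15
eef_pos: [547.5, -351.6, 88.5]
eef_rot: [-0.017, 3.134, 0.035]
ft_force: [0.7, -0.4, 1.1]
grip_width: 0.654
```

Call:
drive_tool:
  series: [-0.018,0.008,-0.15,0,0.3,0,0,-0.15,0,0.3,0,0,0,0,0.3]

```text
clock: 17.45
eef_pos: [546.8, -352.3, 56.1]
eef_rot: [-0.016, 3.128, 0.029]
ft_force: [-0.3, -0.1, -0.3]
grip_width: 0.65
```

Call:
drive_tool:
  series: [-0.012,0.015,-0.1,0,0.3,0,0,-0.01,0,0.3,0,0,0,0,0.3]

```text
clock: 17.75
eef_pos: [546.6, -351.5, 45.6]
eef_rot: [-0.015, 3.124, 0.024]
ft_force: [-0.3, 0.6, 0.2]
grip_width: 0.651
```

```bash
python3 snap.py 14; python3 near.py 14 60 72 546 -350 35
```

```text
4573 c [ 543.7 -352.1] [61.8 53.6] 57.4 mean [ 542.4 -350.    65.8] tcp [ 546.6 -351.5   45.6] c-tcp [-2.9 -0.6] jaw 90.6
```

View pics/wrist14.png

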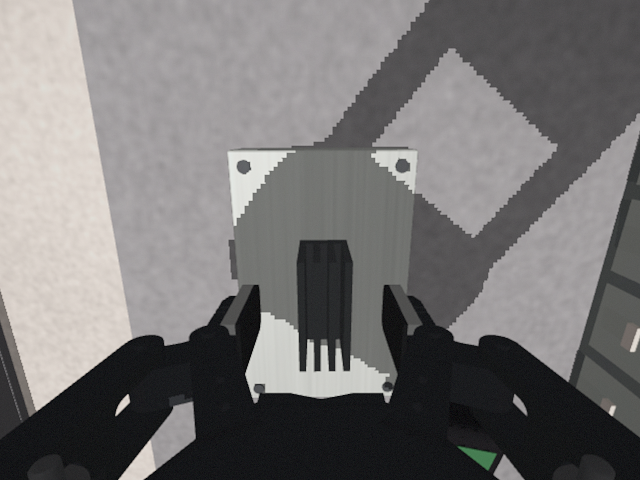

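Call:
drive_tool:
  series: [-0.01,0.008,-0.035,0,0.3,0,0,0,0,0,0,0,0,0,-1,0,0,0,0,-1,0,0,0,0,-1,0,0,0,0,-1,0,0,0,0,-1,0,0,0,0,-1]
  newtons: 60

```text
clock: 18.6
eef_pos: [545.8, -350.8, 42.6]
eef_rot: [-0.016, 3.123, 0.022]
ft_force: [0.9, 1.0, -0.1]
grip_width: 0.245
```

Call:
drive_tool:
  series: [0,0,0.15,0,-1,0,0,0.2,0,-1,0,0,0.25,0,-1,0,0,0.25,0,-1,0,0,0.2,0,-1,0,0,0.1,0,-1,0,0,0,0,-1]

```text
clock: 19.3
eef_pos: [542.4, -348.4, 178.9]
eef_rot: [-0.015, 3.133, 0.034]
ft_force: [-0.2, -0.8, -2.7]
grip_width: 0.244
```

```bash
python3 snap.py 15; python3 snap.py 15 scene
```

```text
(no output)
```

View pics/scene15.png

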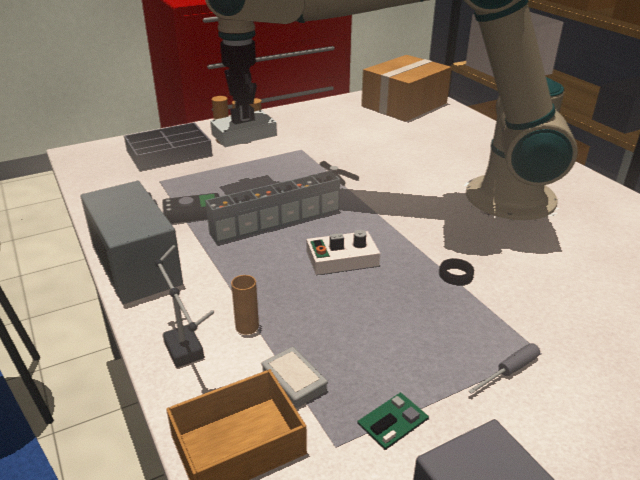

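View pics/wrist15.png

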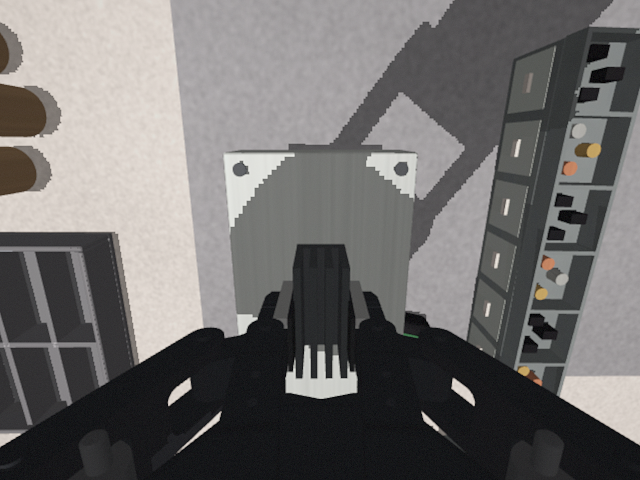

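Call:
drive_tool:
  series: [0,0.1,0.02,0,-1,-0.03,0.25,0,0,-1,-0.05,0.3,0,0,-1,-0.05,0.3,0,0,-1,-0.05,0.3,0,0,-1,-0.05,0.3,0,0,-1,-0.05,0.3,0,-0.06,-1,-0.05,0.3,0,-0.06,-1,-0.05,0.3,0,-0.05,-1,-0.03,0.25,0,0,-1,0,0.1,0,0,-1,0,0,0,0,-1,0,0,0,0,-1]

```text
clock: 20.7
eef_pos: [477.5, 10.9, 157.8]
eef_rot: [-0.414, -3.093, -0.059]
ft_force: [0.0, 0.8, -3.2]
grip_width: 0.244
```

```bash
cat > cov.py <<'E'
import sys; from h import *
k=int(sys.argv[1]); w=cam("wrist",k); st=w["st"]; P=cloud(w,st); T=R.from_rotvec(st[1]).as_matrix()
C=np.array([489.18,33.7]); print("tcp",st[0].round(1),"jaw",np.degrees(np.arctan2(T[1,1],T[0,1])).round(2),"toolz",T[:,2].round(3),"tcp-base",(st[0][:2]-C).round(1))
v,u=np.mgrid[0:480,0:640]; zt=st[0][2]-42.6+36
m=(abs(P[...,2]-zt)<8)&(v<285)&(v>100)&(u>200)&(u<440)
q=P[m]; A=np.c_[q[:,:2]-q[:,:2].mean(0),np.ones(len(q))]
for _ in range(3):
    a=np.linalg.lstsq(A,q[:,2],rcond=None)[0]; r=abs(A@a-q[:,2])<2; A,q=A[r],q[r]
print("plane slope",a[:2].round(4),"z at centroid",a[2].round(1),q.mean(0).round(0),len(q), "top z at tcp",(a[2]+a[:2]@(st[0][:2]-q.mean(0)[:2])).round(1))
zt=np.median(q[:,2]); L=[];Rr=[];N=[]
m=m&(abs(P[...,2]-zt)<5)
for r in range(165,260,3):
    c=np.where(m[r])[0]
    if len(c)>100: L.append((c[0]-.5,r)); Rr.append((c[-1]+.5,r))
for c in range(245,400,5):
    rr=np.where(m[:,c])[0]
    if len(rr): N.append((c,rr[0]-.5))
ls=[]
for e in(L,Rr,N):
    p=plane(w,np.array(e),zt,st)[:,:2].astype(np.float32); l=cv2.fitLine(p,cv2.DIST_HUBER,0,.01,.01).ravel(); ls.append(l); print(len(e),"ang",np.degrees(np.arctan(l[1]/l[0])).round(2))
l,r,n=ls
ang=np.arctan(np.mean([l[1]/l[0],r[1]/r[0]])); xd=np.array([np.cos(ang),np.sin(ang)]); yd=np.array([-xd[1],xd[0]])
yl,yr=l[2:]@yd,r[2:]@yd; xn=n[2:]@xd
c=xd*(xn+66)+yd*(yl+yr)/2; print("width",abs(yl-yr).round(1),"ang",np.degrees(ang).round(2),"cover centre",c.round(1),"to base",(C-c).round(1))
E
python3 snap.py 16; python3 cov.py 15; python3 cov.py 16
```

```text
tcp [ 542.4 -348.4  178.9] jaw 90.56 toolz [ 0.008  0.022 -1.   ] tcp-base [  53.2 -382.1]
plane slope [-0.0098  0.0133] z at centroid 173.0 [ 502. -349.  173.] 21835 top z at tcp 172.6
32 ang 0.46
32 ang 0.32
31 ang -89.56
width 83.5 ang 0.39 cover centre [ 541.8 -348.4] to base [-52.6 382.1]
tcp [477.5  10.9 157.8] jaw 74.74 toolz [-0.015  0.04  -0.999] tcp-base [-11.7 -22.8]
plane slope [-0.0351  0.0372] z at centroid 153.2 [439.  21. 153.] 21845 top z at tcp 151.5
32 ang -14.55
32 ang -16.05
31 ang 74.77
width 83.5 ang -15.3 cover centre [476.6  11.3] to base [12.5 22.4]
```

View pics/wrist16.png

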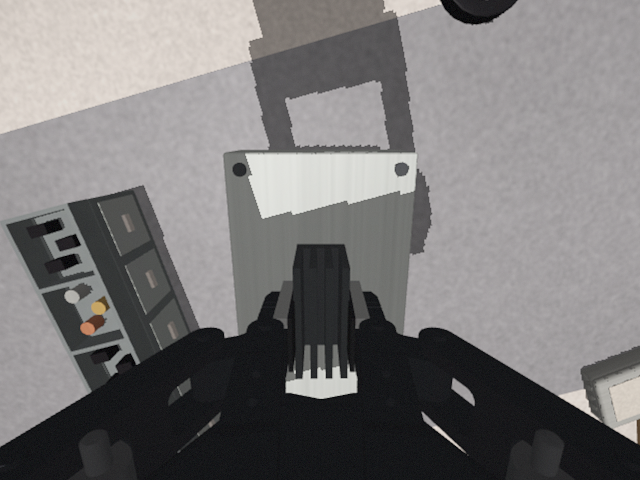

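```bash
python3 - <<'E'
from h import *
for k in (12,13,14):
    w=cam("wrist",k); st=w["st"]; P=cloud(w,st); T=R.from_rotvec(st[1]).as_matrix()
    m=(abs(P[...,2]-36)<6)&(abs(P[...,0]-545)<64)&(abs(P[...,1]+350)<40)&(np.mgrid[0:480,0:640][0]<285)
    q=P[m];A=np.c_[q[:,:2]-q[:,:2].mean(0),np.ones(len(q))]
    for _ in range(3):
        a=np.linalg.lstsq(A,q[:,2],rcond=None)[0]; r=abs(A@a-q[:,2])<2; A,q=A[r],q[r]
    print(k,"toolz",T[:2,2].round(4),"slope",a.round(4),len(q))
E
```

```text
12 toolz [-0.0032  0.0295] slope [-7.00000e-04  7.00000e-04  3.61511e+01] 7090
13 toolz [-0.0009  0.0285] slope [-1.1000e-03  5.0000e-04  3.6105e+01] 12659
14 toolz [0.0169 0.0155] slope [-1.20000e-03  0.00000e+00  3.60814e+01] 19927
```

Call:
drive_tool:
  series: [0.04,0.08,0,0,-1,0.02,0.03,0,0,-1,0,0,0,0,-1,0,0,0,0,-1]

```text
clock: 21.15
eef_pos: [485.6, 23.0, 157.1]
eef_rot: [-0.42, -3.091, -0.058]
ft_force: [-0.4, 0.6, -2.7]
grip_width: 0.244
```

Call:
drive_tool:
  series: [0.025,0.05,-0.1,0.007,-1,0,0.02,-0.1,0,-1,0,0,-0.05,0,-1,0,0,0,0,-1]

```text
clock: 21.55
eef_pos: [488.3, 31.7, 123.4]
eef_rot: [-0.402, -3.092, -0.058]
ft_force: [0.0, -1.1, -2.9]
grip_width: 0.245
```

```bash
python3 snap.py 17;  python3 cov.py 17
```

```text
tcp [488.3  31.7 123.4] jaw 75.15 toolz [-0.018  0.04  -0.999] tcp-base [-0.9 -2. ]
plane slope [-0.0378  0.0366] z at centroid 118.9 [449.  42. 119.] 21888 top z at tcp 117.1
32 ang -14.09
32 ang -15.67
31 ang 75.39
width 83.6 ang -14.88 cover centre [487.5  32.1] to base [1.7 1.6]
```

```bash
python3 - <<'E'
from h import *
for k in range(1,18):
    st=cam("wrist",k)["st"]; z=R.from_rotvec(st[1]).as_matrix()[:,2]; a=np.arctan2(st[0][1],st[0][0]); 
    print(k,st[0].round(0),"toolz",z[:2].round(4),"radial/tang",round(z[0]*np.cos(a)+z[1]*np.sin(a),4),round(-z[0]*np.sin(a)+z[1]*np.cos(a),4))
E
```

```text
1 [512. 295. 226.] toolz [-0.0064 -0.006 ] radial/tang -0.0085 -0.002
2 [419. 313.  93.] toolz [-0.0038  0.0011] radial/tang -0.0024 0.0032
3 [501.  27. 124.] toolz [0.0063 0.0067] radial/tang 0.0066 0.0063
4 [500.  37.  75.] toolz [0.0078 0.0085] radial/tang 0.0084 0.0079
5 [502.  31.  78.] toolz [0.0126 0.0085] radial/tang 0.0131 0.0077
6 [501.  31.  68.] toolz [0.0139 0.0084] radial/tang 0.0143 0.0075
7 [566. 274. 125.] toolz [0.0168 0.0097] radial/tang 0.0194 0.0015
8 [453.  50. 125.] toolz [0.0279 0.0106] radial/tang 0.0289 0.0074
9 [455.  47.  81.] toolz [0.0261 0.011 ] radial/tang 0.0271 0.0083
10 [455.  42.  71.] toolz [0.0286 0.011 ] radial/tang 0.0295 0.0083
11 [430.  43. 138.] toolz [0.0333 0.011 ] radial/tang 0.0342 0.0076
12 [ 518. -348.  206.] toolz [-0.0032  0.0295] radial/tang -0.0191 0.0227
13 [ 544. -344.  116.] toolz [-0.0009  0.0285] radial/tang -0.0159 0.0236
14 [ 547. -352.   46.] toolz [0.0169 0.0155] radial/tang 0.0058 0.0222
15 [ 542. -348.  179.] toolz [0.0085 0.0217] radial/tang -0.0046 0.0228
16 [477.  11. 158.] toolz [-0.0151  0.0399] radial/tang -0.0142 0.0403
17 [488.  32. 123.] toolz [-0.0182  0.0397] radial/tang -0.0156 0.0408
```

Call:
drive_tool:
  series: [0,0,-0.02,0,-1,0,0,0,0,-1,0,0,0,0,-1,0,0,0,0,-1,0,0,0,0,-1,0,0,0,0,-1,0,0,0,0,-1,0,0,0,0,-1]

```text
clock: 22.4
eef_pos: [489.3, 31.4, 122.9]
eef_rot: [-0.403, -3.095, -0.058]
ft_force: [0.1, -0.7, -2.2]
grip_width: 0.24
```

```bash
python3 snap.py 18;  python3 cov.py 18
```

```text
tcp [489.3  31.4 122.9] jaw 75.13 toolz [-0.015  0.04  -0.999] tcp-base [ 0.1 -2.3]
plane slope [-0.0344  0.0365] z at centroid 118.3 [450.  41. 118.] 21878 top z at tcp 116.6
32 ang -14.17
32 ang -15.65
31 ang 75.53
width 83.5 ang -14.91 cover centre [488.3  31.8] to base [0.9 1.9]
```

Call:
drive_tool:
  series: [0.007,0.012,-0.06,0.003,-1,0,0,-0.06,0,-1,0,0,-0.06,0,-1,0,0,-0.04,0,-1,0,0,0,0,-1,0,0,0,0,-1,0,0,0,0,-1]

```text
clock: 23.15
eef_pos: [489.5, 33.0, 93.0]
eef_rot: [-0.395, -3.094, -0.058]
ft_force: [-0.2, 0.1, -3.0]
grip_width: 0.24
```

```bash
python3 snap.py 19;  python3 cov.py 19
```

```text
tcp [489.5  33.   93. ] jaw 75.42 toolz [-0.017  0.04  -0.999] tcp-base [ 0.3 -0.7]
plane slope [-0.0372  0.0364] z at centroid 88.4 [450.  43.  88.] 21866 top z at tcp 86.6
32 ang -13.84
32 ang -15.39
31 ang 75.85
width 83.5 ang -14.62 cover centre [488.4  33.4] to base [0.8 0.3]
```

Call:
drive_tool:
  series: [0.006,0,-0.01,0,-1,0,0,0,0,-1,0,0,0,0,-1,0,0,0,0,-1,0,0,0,0,-1,0,0,0,0,-1,0,0,0,0,-1,0,0,0,0,-1,0,0,0,0,-1,0,0,0,0,-1,0,0,0,0,-1,0,0,0,0,-1,0,0,0,0,-1,0,0,0,0,-1,0,0,0,0,-1,0,0,0,0,-1,0,0,0,0,-1,0,0,0,0,-1,0,0,0,0,-1,0,0,0,0,-1]

```text
clock: 25.2
eef_pos: [490.9, 33.0, 92.8]
eef_rot: [-0.395, -3.096, -0.058]
ft_force: [0.2, -0.1, -3.4]
grip_width: 0.246
```

```bash
python3 snap.py 20;  python3 cov.py 20
```

```text
tcp [490.9  33.   92.8] jaw 75.43 toolz [-0.015  0.039 -0.999] tcp-base [ 1.7 -0.7]
plane slope [-0.0345  0.0362] z at centroid 88.1 [452.  43.  88.] 21842 top z at tcp 86.4
32 ang -13.88
32 ang -15.34
31 ang 75.85
width 83.7 ang -14.61 cover centre [489.9  33.4] to base [-0.7  0.3]
```

Call:
drive_tool:
  series: [0,0,0.06,0,-1,0,0,0.06,0,-1,0,0,0.06,0,-1,0,0,0.06,0,-1,0,0,0,0,-1,0,0,0,0,-1]

```text
clock: 25.85
eef_pos: [491.3, 33.0, 125.3]
eef_rot: [-0.395, -3.098, -0.059]
ft_force: [0.4, -0.4, -2.6]
grip_width: 0.245
```

```bash
python3 snap.py 21;  python3 cov.py 21|head -2
```

```text
tcp [491.3  33.  125.3] jaw 75.43 toolz [-0.013  0.039 -0.999] tcp-base [ 2.2 -0.7]
plane slope [-0.0325  0.0363] z at centroid 120.6 [452.  43. 121.] 21871 top z at tcp 119.0
```

Call:
drive_tool:
  series: [-0.2,0,0,0,-1,-0.2,0,0,0,-1,0,0,0,0,-1,0,0,0,0,-1]

```text
clock: 26.3
eef_pos: [441.7, 32.9, 124.0]
eef_rot: [-0.396, -3.096, -0.058]
ft_force: [0.7, -0.5, -3.3]
grip_width: 0.245
```

```bash
python3 snap.py 22;  python3 cov.py 22|head -2
```

```text
tcp [441.7  32.9 124. ] jaw 75.42 toolz [-0.015  0.039 -0.999] tcp-base [-47.5  -0.8]
plane slope [-0.0342  0.0364] z at centroid 119.4 [403.  43. 119.] 21879 top z at tcp 117.7
```

Call:
drive_tool:
  series: [0,0,0,0.09,-1,0,0,0,0.09,-1,0,0,0,0,-1,0,0,0,0,-1]

```text
clock: 26.75
eef_pos: [443.6, 32.9, 123.7]
eef_rot: [0.053, -3.116, -0.053]
ft_force: [-0.4, 0.7, -2.2]
grip_width: 0.24
```

```bash
python3 snap.py 23;  python3 cov.py 23|head -2
```

```text
tcp [443.6  32.9 123.7] jaw 91.92 toolz [-0.026  0.034 -0.999] tcp-base [-45.6  -0.8]
plane slope [-0.0434  0.0253] z at centroid 119.1 [403.  31. 119.] 21842 top z at tcp 117.4
```

Call:
drive_tool:
  series: [0,0,0,-0.045,-1,0,0,0,-0.045,-1,0,0,0,-0.045,-1,0,0,0,-0.045,-1,0,0,0,0,-1,0,0,0,0,-1]

```text
clock: 27.4
eef_pos: [444.4, 32.8, 123.4]
eef_rot: [-0.424, -3.092, -0.059]
ft_force: [-0.7, 0.0, -2.0]
grip_width: 0.245
```

```bash
python3 snap.py 24;  python3 cov.py 24|head -2
```

```text
tcp [444.4  32.8 123.4] jaw 74.35 toolz [-0.015  0.04  -0.999] tcp-base [-44.8  -0.9]
plane slope [-0.0343  0.037 ] z at centroid 118.8 [405.  43. 119.] 21883 top z at tcp 117.1
```

Call:
drive_tool:
  series: [0.12,0,0,0.012,-1,0.12,0.004,0,0,-1,0.1,0,0,0,-1,0,0,0,0,-1,0,0,0,0,-1]

```text
clock: 27.95
eef_pos: [486.3, 33.3, 123.2]
eef_rot: [-0.389, -3.096, -0.058]
ft_force: [-0.9, -0.8, -2.5]
grip_width: 0.246
```

Call:
drive_tool:
  series: [0.03,0,-0.06,-0.002,-1,0,0,-0.06,0,-1,0,0,-0.06,0,-1,0,0,-0.06,0,-1,0,0,-0.03,0,-1,0,0,0,0,-1,0,0,0,0,-1]

```text
clock: 28.65
eef_pos: [487.9, 33.4, 86.8]
eef_rot: [-0.393, -3.093, -0.058]
ft_force: [-1.0, 0.9, -2.5]
grip_width: 0.247
```

```bash
python3 snap.py 25;  python3 cov.py 25
```

```text
tcp [487.9  33.4  86.8] jaw 75.48 toolz [-0.019  0.04  -0.999] tcp-base [-1.3 -0.3]
plane slope [-0.0384  0.0362] z at centroid 82.3 [449.  43.  82.] 21852 top z at tcp 80.4
32 ang -13.76
32 ang -15.36
31 ang 75.88
width 83.5 ang -14.56 cover centre [486.9  33.7] to base [ 2.3 -0. ]
```

Call:
drive_tool:
  series: [0.012,0.003,-0.014,0,-1,0,0,0,0,-1,0,0,0,0,-1,0,0,0,0,-1,0,0,0,0,-1,0,0,0,0,-1,0,0,0,0,-1,0,0,0,0,-1]

```text
clock: 29.5
eef_pos: [490.3, 33.7, 86.3]
eef_rot: [-0.393, -3.095, -0.058]
ft_force: [-0.5, -0.7, -3.4]
grip_width: 0.249
```

```bash
python3 snap.py 26;  python3 cov.py 26; python3 snap.py 26 scene; python3 snap.py 26 top; python3 - <<'E'
from h import *
f=cam("scene",26)["frame"]; a=cv2.resize(f[120:300,200:420],None,fx=3,fy=3,interpolation=cv2.INTER_CUBIC); cv2.imwrite("pics/s26z.png",a)
E
```

```text
tcp [490.3  33.7  86.3] jaw 75.49 toolz [-0.016  0.04  -0.999] tcp-base [1.1 0. ]
plane slope [-0.0356  0.0362] z at centroid 81.7 [451.  44.  82.] 21847 top z at tcp 79.9
32 ang -13.79
32 ang -15.31
31 ang 75.92
width 83.5 ang -14.55 cover centre [489.3  34.1] to base [-0.1 -0.4]
```

View pics/s26z.png

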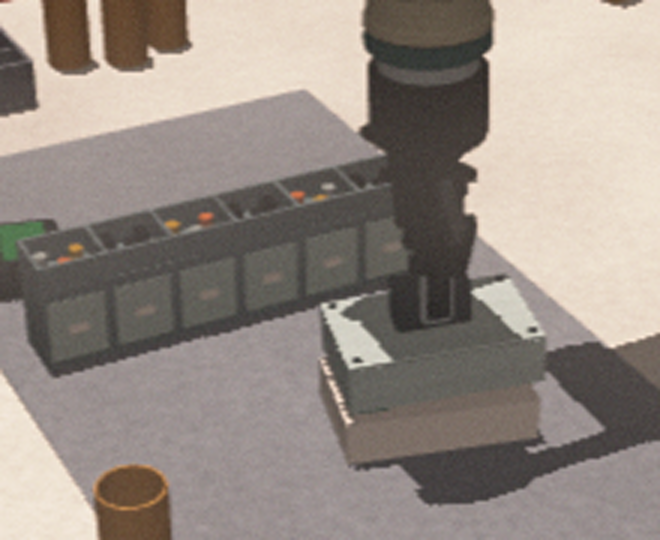

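View pics/top26.png

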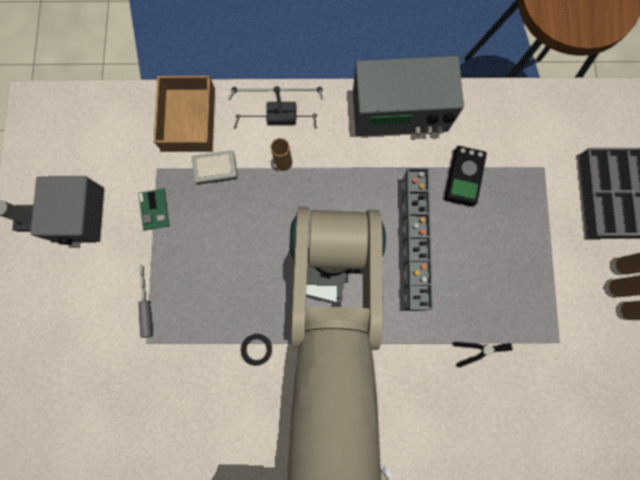

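```bash
python3 - <<'E'
from h import *
w=cam("scene",26); P=cloud(w)
for k,zl,zh in ((26,70,90),(11,28,37)):
    P=cloud(cam("scene",k)); q=P[(P[...,2]>zl)&(P[...,2]<zh)&(np.hypot(P[...,0]-489,P[...,1]-34)<82)]
    if k==26:
        A=np.c_[q[:,:2]-[489,34],np.ones(len(q))]
        for _ in range(4):
            a=np.linalg.lstsq(A,q[:,2],rcond=None)[0]; r=abs(A@a-q[:,2])<3; A,q=A[r],q[r]
        print("plane",a.round(4))
    c,s,an=cv2.minAreaRect(q[:,:2].astype(np.float32)); print(k,len(q),np.round(c,1),np.round(s,1),an, np.median(q[:,2]))
# gap seen on +y side wall: heights of points on the side plane
P=cloud(cam("scene",26)); q=P[(abs((P[...,0]-489.2)*.2512+(P[...,1]-33.7)*.968-42)<4)&(abs(P[...,0]-495)<40)]
print(np.histogram(q[:,2],bins=np.arange(0,88,4)))
E
```

```text
plane [-3.64000e-02  2.72000e-02  7.87339e+01]
26 1118 [492.9  35.4] [ 86.5 132.6] 75.49513244628906 78.79689605969583
11 1175 [493.5  35.2] [ 90.9 133.3] 74.6427993774414 31.038803027784297
(array([55, 69, 58, 61, 63, 67, 55, 86, 10,  0,  8, 62, 56, 67, 76, 68, 60,
       66, 74, 78, 48]), array([ 0,  4,  8, 12, 16, 20, 24, 28, 32, 36, 40, 44, 48, 52, 56, 60, 64,
       68, 72, 76, 80, 84]))
```

```bash
python3 - <<'E'
from bench import monitor, workorder
s=monitor.read_state(); print(s["eef_pos"],s["ft_force"],s["grip_width"],abs(s["qd"]).max())
print(workorder.close_job())
E
```

```text
[490.2599191   33.72107704  86.20966656] [ 0.61665012  0.44853098 -3.12225738] 0.24278602000158986 0.0013667344160392001
the job is handed in; nothing more can be done
None
```

I put both batteries home in their pockets and released them. I then carried the cover over the rack and handed the job in at about 30 s with the cover held over the base. No verdict was reported.

- **Batteries:** after release their tops measured 58.0 mm (cell) and 57.8 mm (block), against 58 mm expected. Both sat within about 1 mm of their pocket centres. I did not see them again once the cover was over them.
- **Cover position:** the rim is about 12 mm above the base's top face at the centre and about 8 mm at its lowest corner. It is centred within about 1 mm and lined up within about 0.1°. A second camera agreed on the centring and showed a clear gap at the base edge.
- **Cover tilt:** this is the weakest result, at about 0.05 rad from level against the 0.07 limit. The tool picked up this tilt during the long swings, and I could not take it out with the moves available.
- **Rack:** the cover sank about 20 mm while crossing, leaving its rim at least about 30 mm above the rack by my estimate. I saw no sign of contact.
- **Other objects:** the overhead picture taken just before handing in shows them where they were, though I judged that by eye only.

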